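# Set a leaning slab core upright in the setting jig, up against its stop

## Task

Take the tombstone-shaped sand core out of the leaning cradle and stand it upright, foot down, in the slot of the setting jig, all the way down on the slot floor and clear of the yellow stop. Then slide it along the slot until you feel it press firmly against the stop, without shifting the stop, and let go. Be gentle with the core, and leave everything else on the bench where it is.

Things in the scene. Friction and masses are not known exactly. Their poses are not given: they have to be found in the camera images.
- core: Slab core to be set: yellow-brown sand, tombstone shape, 18 mm thick (x), 72 long (y), 86 tall (z); straight ends up to 50 mm, then a round top. About 0.17 kg. Origin: centre of the foot's underside; z points from foot to round top. It starts leaning in the cradle, top 0.5 rad (29 deg) from vertical towards the robot; the flat faces of its top 36 mm are free to grip.
- rack: Leaning cradle (fixed): wooden base 105 x 110 x 12 mm, sloped steel ledge (y along it) and two steel uprights 10 mm wide with a 50 mm gap between, on the robot's side, against which the core's lower 50 mm leans. The core's foot is 38 mm above the table. Origin: on the table below the core's foot.
- jig: Setting jig (fixed): aluminium base 74 (x) x 210 (y) x 15 mm, two blue cheeks forming a slot along y, 190 mm long, 20.5 wide, centred on x = 0, open above and at the -y end. Heights above the origin: slot floor 15 mm, cheeks straight to 44, flared steel lips to 54 (cheeks 45 wide over all). Origin: centre of the base's underside; z up.
- stop: Yellow stop block (19 x 24 x 46 mm, with black knob 61 tall) in the slot towards the jig's +y end, set by hand anywhere over 32 mm and held by friction only: about 14 N shifts it. Origin: at slot-floor level on its face that looks to the jig's -y; axes as the jig's. A core touching it has its centre at y = -36 mm in this frame.
- round_core: Bystander: small stepped round sand core standing upright between the cradle and the jig, 36 mm diameter, 70 mm tall. Origin at its middle on the underside. Leave it where it is.
- tall_core: Bystander: tall stepped round sand core standing upright, 54 mm diameter, 135 mm tall. Origin at its middle on the underside. Leave it where it is.
- ring_core: Bystander: flat sand ring, 84 mm outside, 40 mm hole, 30 mm high. Origin at its middle on the underside. Leave it where it is.
- red_can: Bystander: red can, 62 mm diameter, 115 mm tall. Origin at its middle on the underside. Leave it where it is.
- core_box: Bystander: wooden core-box half with a round cavity, 90 x 140 x 45 mm. Origin at its middle on the underside. Leave it where it is.
- bench_brush: Bystander: hand brush lying flat. Origin: underside, near its middle. Leave it where it is.
- pattern_block: Bystander: aluminium pattern block with a round boss, 70 x 100 x 50 mm (70 mm high with the boss). Origin at its middle on the underside. Leave it where it is.
Things that resemble listed ones, but are neither listed nor needed, are in the scene too. What is shaped like the core but grey is not meant.

How it is judged (in metres and radians):
On the way, in this order (a step that is already met when the one before it is completed fails the run):
1. the core is lifted out of the cradle (height (world z) of core above 0.065 m), for 0.1 s.
2. the core stands upright in the slot, down on its floor, at least 4 mm clear of the stop (angle between core's own z axis and vertical below 0.12 rad and z of core in the frame of jig between 0.013 and 0.018 m and x of core in the frame of jig between -0.004 and 0.004 m and angle between the y axis of core and the y axis of jig, either way round below 0.08 rad and y of core in the frame of stop below -0.04 m), for 0.1 s.
3. the core, standing in the slot, presses against the stop with more than 2 N (angle between core's own z axis and vertical below 0.12 rad and z of core in the frame of jig between 0.013 and 0.018 m and x of core in the frame of jig between -0.004 and 0.004 m and angle between the y axis of core and the y axis of jig, either way round below 0.08 rad and contact force between core and stop above 2 N), for 0.1 s.
At the end, for the whole second after the job is handed in: The core stands released and at rest in the slot: upright within 0.12 rad, foot within 3 mm of the slot floor, in line with the slot within 0.08 rad and 4 mm, its end within 1.5 mm of the stop's face; the stop is within 3 mm of where it was set (angle between core's own z axis and vertical below 0.12 rad and z of core in the frame of jig between 0.013 and 0.018 m and x of core in the frame of jig between -0.004 and 0.004 m and angle between the y axis of core and the y axis of jig, either way round below 0.08 rad and y of core in the frame of stop between -0.0375 and -0.033 m and distance of stop from where it was at the start of the episode below 0.003 m and linear speed of core below 0.01 m/s and contact force between core and the fingers below 0.05 N); the robot touches nothing.
It fails at once if the stop is shifted by more than 3 mm (distance of stop from where it was at the start of the episode above 0.003 m).
It fails at once if the core is knocked or forced against the jig (more than 60 N) (contact force between core and jig above 60 N).
It fails at once if a bystander is moved by more than 20 mm (distance of any of round_core, tall_core, ring_core, red_can, core_box, bench_brush, pattern_block from where it was at the start of the episode above 0.02 m).
It also fails if it takes over 51 s, if anything falls off the work surface, if the arm or the gripper's body presses on something with over 40 N, if the wrist force passes 120 N, or if a joint passes its speed limit or range.

## Robot

A 7-joint arm with a two-finger parallel gripper is mounted at the origin on the work surface. World frame = base frame: x ahead of the robot, y to its left, z up, the work surface at z = 0. Lengths are in m, angles in degrees, forces in N, time in s.
With the tool pointing down it reaches from about 0.4 to 0.75 m from the base axis. Payload 19.5 kg.
Tool frame: the origin (TCP) lies between the finger pads; the fingertips stand 22 mm ahead of it and the grasp point (between the pads) lies 3 mm ahead of it; z points along the fingers, y is the line along which they close (so a half turn about z gives the same grasp; the last joint's range is limited). The gripper opens to 85 mm and grips with 20 to 120 N. Pads are 22 mm wide; open, the fingers measure 114 mm over their backs; the gripper's body (76 mm by 85 mm) begins 54 mm behind the grasp point. The pads swing forward as they close: fully open they stand 13 mm farther back than shut.
Start: joints at [64.475, 40.479, -1.581, 85.061, 1.261, 54.483, -4.326], TCP at [0.226, -0.529, 0.253] pointing down, gripper open.
Joint ranges: [-155.06, 155.06], [-18.47, 123.98], [-90, 86.84], [0, 140.48], [-83.41, 263.41], [0, 116], [-161.91, 161.91]. Speed limits (degrees/s): [108.29, 108.29, 147.25, 147.25, 172.46, 172.46, 172.46].

## Interface

Orientations are given as [roll, pitch, yaw] about the fixed x, y, z axes, in that order (R = Rz(yaw) Ry(pitch) Rx(roll)).
In Python, from rig import telemetry, optics, bot, finder gives the robot as it stands.
- The arm moves only by the tool carry_out, never from a script. Its argument "commands" is a list of rows, each an object of numbers: "tx", "ty", "tz": the shift along the tool's x, y, z normalised to -1 to 1, where 1 is 0.02 m; "rx", "ry", "rz": the turn, a rotation vector about the tool's x, y, z normalised to -1 to 1, where 1 is 0.08 rad; "hand": the opening, from -1 (shut) to 1 (fully open). A call has 1 to 12 rows; each row shifts and turns the commanded pose from where the row before left it, along the tool's axes as they then stand; what a row does not reach is not made up. A row lasts 1/8 s, in which the tool goes at most 62.5 mm and 10.7 degrees, less where a joint would pass 70% of its speed; a pose out of reach is approached as far as the arm can. A call with a number of a shift or a turn outside -1 to 1 is refused whole. A call with a gripper value outside its range is refused whole. The fingers move at their own pace and stop on an object; "squeeze" is the grip in N (left out, the last holds). Time passes only in rows, so rows that do not move let the fingers close. It gives the time, the measured TCP pose, the force, the opening and the grip force at its end, in the units of the state.
- telemetry.read_state(): the state, without advancing time (a new reading comes with each control period).
- optics.get_image(name): name is "scene" or "top" or "wrist"; returns a dict with "pixels" (384x512x3 uint8, red, green, blue), "depth" (384x512 float32, m along the optical axis (not along the pixel's ray), 0 where there is no reading), "fx", "fy", "cx", "cy" (pixels), "D" ([k1, k2, p1, p2, k3] as OpenCV has them; the pictures are not rectified), "extrinsics" (4x4, takes a point from world to camera coordinates). Camera axes: x right, y down, z forward; pixel columns grow to the right and rows downward; lengths in m; the calibration is good to about 2 mm. A picture is of the moment at which its call begins.
- bot.finish_job(): hands the job in; it is judged then, once.
Trained networks look in a picture, given as the dict that the camera call returned (one of the last four; its "shot" number tells which), for a name from the list of things; names that differ only in an ending like _2 or _b are one class to them, and where a whole thing is asked for, a point or a joint stands for the part that bears it (a point fixed in the world has none). Each returns a list of dicts, best first, with "score" (0 to 1); they miss things now and then, are a little off and sometimes report something else, mostly with a low value. They report only what shows in the picture. A call takes as long as a camera call. They do not tell look-alikes from the thing itself.
- finder.spot_in(picture, query): "location" ([x, y, z] in m, in world coordinates, good to about 4 mm: the middle of the surface that is visible of it).
- finder.cut_out(picture, query): "mask" (384x512 bool, what is visible of it).
The state is a dict: "t": time; "q": joint angles; "joint_vel": joint speeds; "tau": joint torques, N m; "tool_pos": TCP position; "ee_rot": TCP orientation; "contact_force": force on the tool from outside, world axes, zero at the start; "torque": the same for the moment, N m; "grip_width": finger opening in m; "grip_force": force on a finger pad.
Only numpy, scipy, OpenCV 4.12 (cv2) and the standard library are available. Lean on these libraries where they do the work, as an engineer would, in place of code of your own. Each camera call takes 0.05 s, during which the arm holds its last target. There are 200 camera calls.

## Working session

There is one attempt and no reset: what is moved stays moved. The work goes in short steps, Python scripts to look and compute and a tool call to move; the robot and the scene stay as the last step left them, time stands still between calls to the robot, and variables do not carry over. Pictures are saved under pics/ and viewed, at most 11 in all, crops included, and the job is handed in when it is done.

Besides the shell and the picture viewer there is one more tool, called after "Request:" as name([rows], argument=value, ...), one row to a line, values as JSON. carry_out: Moves the arm, as the interface text tells. Scaled input: -1 to 1 covers 0.02 m each way for a shift and 0.08 rad each way for a turn. Its arguments: {"type":"object","properties":{"commands":{"type":"array"},"squeeze":{"type":"number"}},"required":["commands"]}

```bash
mkdir -p pics; ls; cat > h.py <<'E'
import numpy as np, cv2
from scipy.spatial.transform import Rotation as R
from rig import telemetry, optics, bot, finder
def cloud(im):
    h,w=im["depth"].shape
    K=np.array([[im["fx"],0,im["cx"]],[0,im["fy"],im["cy"]],[0,0,1.]])
    u,v=np.meshgrid(np.arange(w),np.arange(h))
    n=cv2.undistortPoints(np.stack([u,v],-1).reshape(-1,1,2).astype(np.float64),K,np.array(im["D"],float)).reshape(h,w,2)
    d=im["depth"]; P=np.dstack([n*d[...,None],d]); E=np.array(im["extrinsics"])
    W=(P-E[:3,3])@E[:3,:3]; W[d==0]=np.nan
    return W
def save(im,name,crop=None,s=1):
    p=im["pixels"][...,::-1]
    if crop: p=p[crop[1]:crop[3],crop[0]:crop[2]]
    cv2.imwrite("pics/"+name,cv2.resize(p,None,fx=s,fy=s,interpolation=cv2.INTER_CUBIC))
E
python3 - <<'E'
from h import *
print(telemetry.read_state())
a=optics.get_image("scene");b=optics.get_image("top")
pa,pb=[x["pixels"][...,::-1] for x in(a,b)]
save(a,"scene.png",s=1.5);save(b,"top.png",s=1.5)
for n,im in(("scene",a),("top",b)):
  for q in["core","rack","jig","stop","round_core"]:
    print(n,q,[(np.round(r["location"],3).tolist(),round(r["score"],2)) for r in finder.spot_in(im,q)])
E
```

```text
pics
{'t': 0.0, 'q': array([64.4748824 , 40.51305909, -1.58419313, 85.08396496,  1.2608926 ,
       54.48273032, -4.32506205]), 'joint_vel': array([ 0.02466011, -0.08047068,  0.01028048,  0.00660121, -0.06521611,
        0.03891917, -0.07406778]), 'tau': array([-5.92077231e-04, -8.83206081e+01,  1.23421848e+00, -2.36162138e+01,
        1.68416149e-02,  6.61635873e-03,  2.30239635e-05]), 'tool_pos': array([ 0.22584313, -0.52852993,  0.25283763]), 'ee_rot': array([-1.79937582e+02,  1.12630522e-03,  2.31382915e+01]), 'contact_force': array([0.09108319, 0.76706243, 0.20248751]), 'torque': array([-0.01283816,  0.00706234, -0.01973761]), 'grip_force': 0.0, 'grip_width': 0.08540425139813435}
scene core [([0.643, 0.245, 0.015], 0.86), ([0.433, 0.387, 0.017], 0.78), ([0.486, 0.2, 0.083], 0.71)]
scene rack [([0.503, 0.196, 0.01], 0.74)]
scene jig [([0.535, -0.225, 0.024], 0.66)]
scene stop [([0.503, -0.16, 0.059], 0.57)]
scene round_core [([0.49, -0.013, 0.03], 0.55)]
top core [([0.477, 0.21, 0.094], 0.65), ([0.639, 0.251, 0.014], 0.64), ([0.521, -0.208, 0.018], 0.49)]
top rack [([0.483, 0.214, 0.01], 0.95)]
top jig [([0.523, -0.208, 0.018], 0.59)]
top stop [([0.494, -0.152, 0.07], 0.38)]
top round_core [([0.521, -0.204, 0.017], 0.73), ([0.73, -0.113, 0.028], 0.64), ([0.481, -0.011, 0.048], 0.52)]
```

View pics/scene.png

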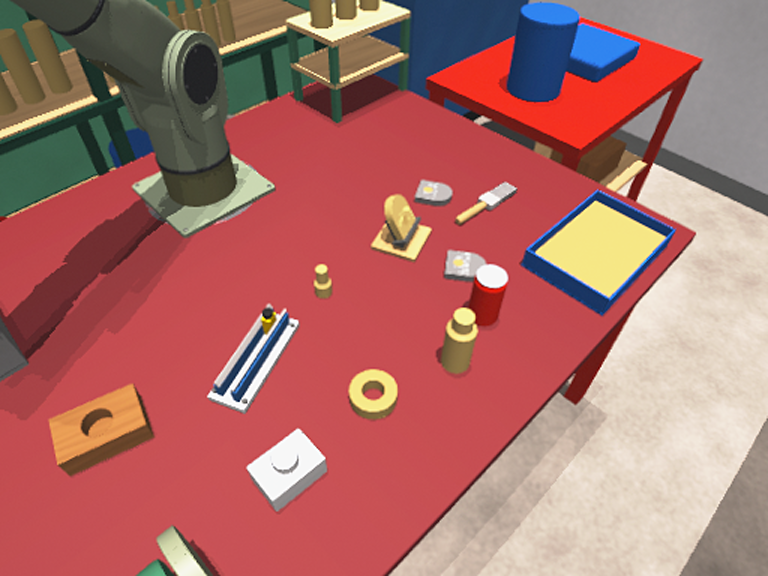

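View pics/top.png

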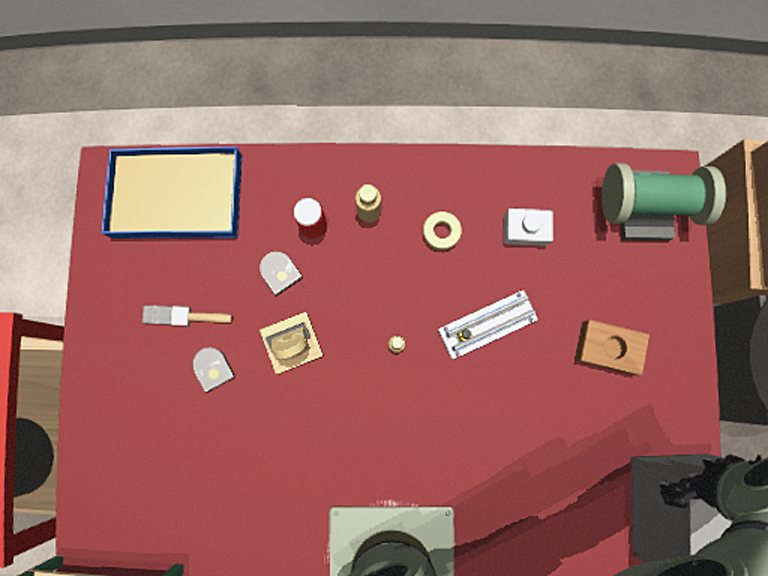

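The yellow leaning slab at scene (400,218) and top (290,345) is the core. The look-alikes are grey slabs lying flat at scene (434,190) and (463,265), which are top (212,370) and (280,272). I choose the leaning yellow one. The jig is at top (487,325), with the stop at its left (+y) end at (465,333).

```bash
cat >> h.py <<'E'
def rect(P,shape=None):
    (c,s,a)=cv2.minAreaRect((P[:,:2]*1000).astype(np.float32)); return np.round(c,1),np.round(s,1),round(a,1)
def near(W,c,r,z0,z1):
    m=(np.hypot(W[...,0]-c[0],W[...,1]-c[1])<r)&(W[...,2]>z0)&(W[...,2]<z1); return m
def plane(P,it=300,t=.0015):
    rng=np.random.default_rng(0);b=None;bn=0
    for _ in range(it):
        p=P[rng.choice(len(P),3,False)];n=np.cross(p[1]-p[0],p[2]-p[0]);l=np.linalg.norm(n)
        if l<1e-9: continue
        m=abs((P-p[0])@(n/l))<t
        if m.sum()>bn: bn=m.sum();b=m
    c=P[b].mean(0);n=np.linalg.svd(P[b]-c,full_matrices=False)[2][2];return c,n*np.sign(n[2]),b
E
python3 - <<'E'
from h import *
a=optics.get_image("scene");b=optics.get_image("top")
save(a,"crop1.png",(225,110,310,185),6)
for n,im in(("scene",a),("top",b)):
  W=cloud(im)
  t=W[near(W,(.35,.1),.08,-.02,.02)];print(n,"table z",np.median(t[:,2]))
  J=W[near(W,(.525,-.215),.15,.008,.03)];print("jigbase",len(J),rect(J),np.median(J[:,2]))
  J=W[near(W,(.525,-.215),.15,.035,.058)];print("cheeks",len(J),rect(J))
  J=W[near(W,(.50,-.155),.05,.057,.08)];print("knob",len(J),J.mean(0) if len(J) else 0)
  J=W[near(W,(.49,.2),.09,.007,.018)];print("rackbase",len(J),rect(J))
  J=W[near(W,(.48,.205),.08,.065,.14)];print("core",len(J),J.mean(0),J.max(0));print(plane(J)[:2],plane(J)[2].sum())
  J=W[near(W,(.485,-.012),.04,.03,.09)];print("round",J.mean(0))
E
```

```text
scene table z -0.002009358532101308
jigbase 952 (array([ 525.7, -211.9]), array([ 74.9, 210.8]), 23.8) 0.015309160997386337
cheeks 754 (array([ 526.5, -211.8]), array([ 45.8, 191.7]), 23.3)
knob 62 [ 0.50293591 -0.1569449   0.0678483 ]
rackbase 419 (array([485.9, 218.9]), array([105.2, 111.5]), 22.4)
core 290 [0.47934342 0.20517306 0.0897817 ] [0.50636463 0.25063874 0.11507946]
(array([0.48062998, 0.21452602, 0.08789172]), array([0.81848654, 0.29834569, 0.49098843])) 159
round [ 0.48721176 -0.01334943  0.05216576]
top table z -0.0009962082369407185
jigbase 897 (array([ 569.6, -189.7]), array([174.8, 208.1]), 24.8) 0.013890900200331414
cheeks 443 (array([ 524.4, -211.2]), array([ 45. , 188.9]), 24.9)
knob 49 [ 0.49755085 -0.15324674  0.06916199]
rackbase 571 (array([487.3, 209. ]), array([105.4, 138.5]), 21.6)
core 283 [0.47052951 0.21156631 0.09573263] [0.50179486 0.25243613 0.11875252]
(array([0.47795335, 0.21547214, 0.08985659]), array([0.79832221, 0.32588528, 0.50643896])) 141
round [ 0.47836891 -0.00999716  0.05381942]
```

View pics/crop1.png

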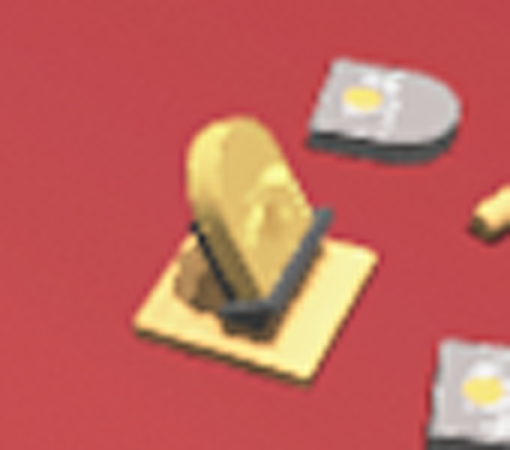

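The crop shows a yellow-brown tombstone leaning between dark steel uprights on a wooden base. It is the right core, and the grey slabs lie flat beside it.

```bash
cat >> h.py <<'E'
from scipy.linalg import expm,logm
def pose():
    s=telemetry.read_state();T=np.eye(4);T[:3,:3]=R.from_euler("xyz",s["ee_rot"],degrees=True).as_matrix();T[:3,3]=s["tool_pos"];return T
def mk(p,rot):
    T=np.eye(4);T[:3,:3]=rot if np.ndim(rot)==2 else R.from_euler("xyz",rot,degrees=True).as_matrix();T[:3,3]=p;return T
def plan(T,N=None,T0=None):
    T0=pose() if T0 is None else T0
    L=np.real(logm(np.linalg.inv(T0)@T))
    if N is None: N=int(np.ceil(max(np.abs(L[:3,3]).max()/.0195,abs(L[[2,0,1],[1,2,0]]).max()/.078,1)))
    S=expm(L/N);v=np.r_[S[:3,3]/.02,R.from_matrix(S[:3,:3]).as_rotvec()/.08]
    print("N",N,"row",np.round(v,3));pts=[T0]
    for i in range(N): pts.append(pts[-1]@S)
    print("path",[np.round(p[:3,3],3).tolist() for p in pts[::max(1,N//4)]])
E
python3 - <<'E'
from h import *
im=optics.get_image("wrist");E=np.array(im["extrinsics"]);C=np.linalg.inv(E)
print(np.round(np.linalg.inv(pose())@C,3),im["fx"])
plan(mk([.44,-.17,.30],[180,0,114]))
E
```

```text
[[ 0.    -0.96  -0.281  0.072]
 [ 1.     0.001 -0.001 -0.002]
 [ 0.001 -0.281  0.96  -0.12 ]
 [ 0.     0.     0.     1.   ]] 311.8346787298193
N 24 row [ 0.96   0.126 -0.097 -0.    -0.    -0.826]
path [[0.226, -0.529, 0.253], [0.331, -0.48, 0.265], [0.408, -0.394, 0.277], [0.447, -0.285, 0.288], [0.44, -0.17, 0.3]]
```

```bash
python3 - <<'E'
from h import *
plan(mk([.52,-.195,.23],[180,0,114]),24)
E
```

```text
N 24 row [ 0.98   0.32   0.048 -0.    -0.    -0.826]
path [[0.226, -0.529, 0.253], [0.345, -0.498, 0.247], [0.443, -0.423, 0.242], [0.504, -0.317, 0.236], [0.52, -0.195, 0.23]]
```

Request:
carry_out([
  {"tx":0.98,"ty":0.32,"tz":0.05,"rz":-0.83},
  {"tx":0.98,"ty":0.32,"tz":0.05,"rz":-0.83},
  {"tx":0.98,"ty":0.32,"tz":0.05,"rz":-0.83},
  {"tx":0.98,"ty":0.32,"tz":0.05,"rz":-0.83},
  {"tx":0.98,"ty":0.32,"tz":0.05,"rz":-0.83},
  {"tx":0.98,"ty":0.32,"tz":0.05,"rz":-0.83},
  {"tx":0.98,"ty":0.32,"tz":0.05,"rz":-0.83},
  {"tx":0.98,"ty":0.32,"tz":0.05,"rz":-0.83},
  {"tx":0.98,"ty":0.32,"tz":0.05,"rz":-0.83},
  {"tx":0.98,"ty":0.32,"tz":0.05,"rz":-0.83},
  {"tx":0.98,"ty":0.32,"tz":0.05,"rz":-0.83},
  {"tx":0.98,"ty":0.32,"tz":0.05,"rz":-0.83},
])

```text
schema error: expected keys tx, ty, tz, rx, ry, rz, hand
```

Request:
carry_out([
  {"tx":0.98,"ty":0.32,"tz":0.05,"rz":-0.83},
  {"tx":0.98,"ty":0.32,"tz":0.05,"rz":-0.83},
  {"tx":0.98,"ty":0.32,"tz":0.05,"rz":-0.83},
  {"tx":0.98,"ty":0.32,"tz":0.05,"rz":-0.83},
  {"tx":0.98,"ty":0.32,"tz":0.05,"rz":-0.83},
  {"tx":0.98,"ty":0.32,"tz":0.05,"rz":-0.83},
  {"tx":0.98,"ty":0.32,"tz":0.05,"rz":-0.83},
  {"tx":0.98,"ty":0.32,"tz":0.05,"rz":-0.83},
  {"tx":0.98,"ty":0.32,"tz":0.05,"rz":-0.83},
  {"tx":0.98,"ty":0.32,"tz":0.05,"rz":-0.83},
  {"tx":0.98,"ty":0.32,"tz":0.05,"rz":-0.83},
  {"tx":0.98,"ty":0.32,"tz":0.05,"rz":-0.83},
])

```text
schema error: expected keys tx, ty, tz, rx, ry, rz, hand
```

```bash
python3 - <<'E'
from h import *
print(np.round(pose()[:3,3],4),telemetry.read_state()["ee_rot"],telemetry.read_state()["t"])
im=optics.get_image("wrist");save(im,"w1.png",s=1.5);np.savez("w1.npz",W=cloud(im))
W=cloud(im)
for z0,z1 in((.008,.022),(.038,.049),(.049,.058)):
  J=W[near(W,(.525,-.212),.125,z0,z1)];print("jig",z0,len(J),rect(J),np.median(J[:,2]))
J=W[near(W,(.50,-.155),.05,.0575,.08)];print("knob",len(J),J.mean(0) if len(J) else 0,J.max(0))
E
```

```text
[ 0.2259 -0.5287  0.2533] [-1.79993341e+02 -2.67358988e-03  2.31335893e+01] 0.75
jig 0.008 0 (array([0., 0.]), array([0., 0.]), 0.0) nan
jig 0.038 0 (array([0., 0.]), array([0., 0.]), 0.0) nan
jig 0.049 0 (array([0., 0.]), array([0., 0.]), 0.0) nan
  return _methods._mean(a, axis=axis, dtype=dtype,
  ret = ret.dtype.type(ret / rcount)
Traceback (most recent call last):
ValueError: zero-size array to reduction operation maximum which has no identity
```

View pics/w1.png

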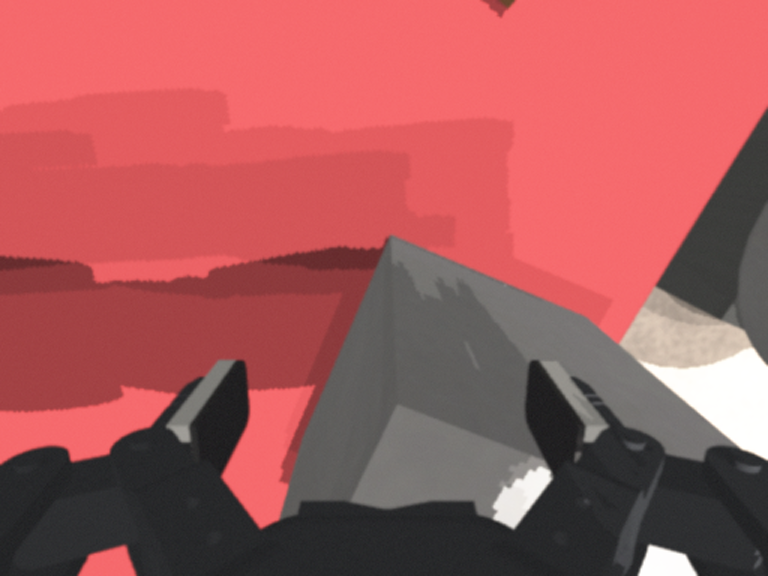

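Request:
carry_out([
  {"tx":0.98,"ty":0.32,"tz":0.05,"rx":0,"ry":0,"rz":-0.83,"hand":1},
  {"tx":0.98,"ty":0.32,"tz":0.05,"rx":0,"ry":0,"rz":-0.83,"hand":1},
  {"tx":0.98,"ty":0.32,"tz":0.05,"rx":0,"ry":0,"rz":-0.83,"hand":1},
  {"tx":0.98,"ty":0.32,"tz":0.05,"rx":0,"ry":0,"rz":-0.83,"hand":1},
  {"tx":0.98,"ty":0.32,"tz":0.05,"rx":0,"ry":0,"rz":-0.83,"hand":1},
  {"tx":0.98,"ty":0.32,"tz":0.05,"rx":0,"ry":0,"rz":-0.83,"hand":1},
  {"tx":0.98,"ty":0.32,"tz":0.05,"rx":0,"ry":0,"rz":-0.83,"hand":1},
  {"tx":0.98,"ty":0.32,"tz":0.05,"rx":0,"ry":0,"rz":-0.83,"hand":1},
  {"tx":0.98,"ty":0.32,"tz":0.05,"rx":0,"ry":0,"rz":-0.83,"hand":1},
  {"tx":0.98,"ty":0.32,"tz":0.05,"rx":0,"ry":0,"rz":-0.83,"hand":1},
  {"tx":0.98,"ty":0.32,"tz":0.05,"rx":0,"ry":0,"rz":-0.83,"hand":1},
  {"tx":0.98,"ty":0.32,"tz":0.05,"rx":0,"ry":0,"rz":-0.83,"hand":1},
])

```text
t: 2.3
tool_pos: [0.4435, -0.4222, 0.2412]
ee_rot: [-180.0, -0.0, 69.0]
contact_force: [0.1, 0.5, 0.6]
grip_width: 0.0853
grip_force: 0.0
```

Request:
carry_out([
  {"tx":0.98,"ty":0.32,"tz":0.05,"rx":0,"ry":0,"rz":-0.83,"hand":1},
  {"tx":0.98,"ty":0.32,"tz":0.05,"rx":0,"ry":0,"rz":-0.83,"hand":1},
  {"tx":0.98,"ty":0.32,"tz":0.05,"rx":0,"ry":0,"rz":-0.83,"hand":1},
  {"tx":0.98,"ty":0.32,"tz":0.05,"rx":0,"ry":0,"rz":-0.83,"hand":1},
  {"tx":0.98,"ty":0.32,"tz":0.05,"rx":0,"ry":0,"rz":-0.83,"hand":1},
  {"tx":0.98,"ty":0.32,"tz":0.05,"rx":0,"ry":0,"rz":-0.83,"hand":1},
  {"tx":0.98,"ty":0.32,"tz":0.05,"rx":0,"ry":0,"rz":-0.83,"hand":1},
  {"tx":0.98,"ty":0.32,"tz":0.05,"rx":0,"ry":0,"rz":-0.83,"hand":1},
  {"tx":0.98,"ty":0.32,"tz":0.05,"rx":0,"ry":0,"rz":-0.83,"hand":1},
  {"tx":0.98,"ty":0.32,"tz":0.05,"rx":0,"ry":0,"rz":-0.83,"hand":1},
  {"tx":0.98,"ty":0.32,"tz":0.05,"rx":0,"ry":0,"rz":-0.83,"hand":1},
  {"tx":0.98,"ty":0.32,"tz":0.05,"rx":0,"ry":0,"rz":-0.83,"hand":1},
])

```text
t: 3.8
tool_pos: [0.5184, -0.1931, 0.2292]
ee_rot: [180.0, -0.0, 114.7]
contact_force: [0.7, -0.3, 0.6]
grip_width: 0.0855
grip_force: 0.0
```

```bash
python3 - <<'E'
from h import *
s=telemetry.read_state();print(np.round(pose()[:3,3],4),s["ee_rot"],s["t"],s["q"])
im=optics.get_image("wrist");save(im,"w2.png",s=1.5);W=cloud(im);np.savez("w2.npz",W=W)
for z0,z1 in((.008,.022),(.038,.049),(.049,.058)):
  J=W[near(W,(.525,-.212),.125,z0,z1)]
  if len(J):print("jig",z0,len(J),rect(J),np.median(J[:,2]))
J=W[near(W,(.50,-.155),.05,.0575,.08)];print("knob",len(J),J.mean(0),J.max(0))
for q in("jig","stop"):print(q,[(np.round(r["location"],3).tolist(),round(r["score"],2)) for r in finder.spot_in(im,q)])
E
```

```text
[ 0.5184 -0.1931  0.2292] [ 1.79999971e+02 -6.81926799e-03  1.14698834e+02] 3.8 [ 29.40006951  41.52237418 -23.65202962  91.29706416  19.88979731
  51.39243995  23.22165744]
jig 0.008 7271 (array([ 523.6, -210.6]), array([ 74.2, 210.1]), 24.4) 0.014496466001185378
jig 0.038 2081 (array([ 523.6, -210.4]), array([ 44.5, 191.1]), 24.4) 0.0445147141080501
jig 0.049 2315 (array([ 523.5, -210.2]), array([ 39.2, 190.4]), 24.5) 0.05241137051517119
knob 568 [ 0.49727617 -0.15204779  0.07080487] [ 0.51053157 -0.13909238  0.0770906 ]
jig [([0.726, -0.112, 0.034], 0.27)]
stop [([0.497, -0.151, 0.076], 0.86)]
```

View pics/w2.png

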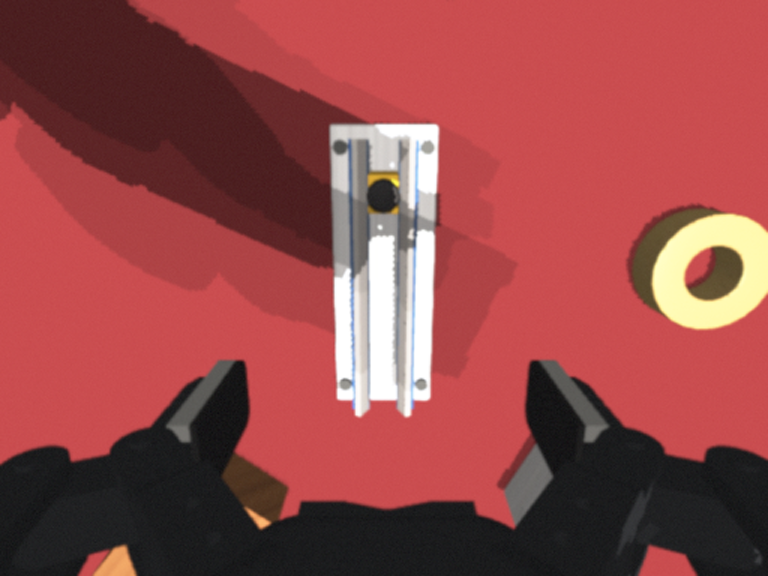

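The jig lies along the picture at (385,260), with the stop at (383,193), and its measured sizes match the description. Next I'll view the cradle.

```bash
python3 - <<'E'
from h import *
W=np.load("w2.npz")["W"];a=np.radians(24.4);c=np.array([.5236,-.2104])
J=W[near(W,c,.13,.05,.09)];d=J[:,:2]-c;x=d@[np.cos(a),np.sin(a)];y=d@[-np.sin(a),np.cos(a)];z=J[:,2]
m=(abs(x)<.007)&(z>.056);print("stop pts y range by z")
for lo in np.arange(.056,.08,.003):
  k=m&(z>=lo)&(z<lo+.003); 
  if k.sum()>3:print(round(lo,3),k.sum(),np.percentile(y[k],[2,50,98]).round(4),np.percentile(x[k],[2,50,98]).round(4))
plan(mk([.47,.18,.24],[180,0,112]))
E
```

```text
stop pts y range by z
0.056 4 [0.0745 0.0745 0.0745] [-0.0024  0.0032  0.0063]
0.059 72 [0.0511 0.0729 0.0746] [-0.0063  0.0001  0.0066]
0.062 5 [0.0531 0.0721 0.073 ] [-0.0061 -0.0017  0.0055]
0.065 4 [0.0714 0.0719 0.0724] [-0.0041  0.0002  0.0044]
0.068 5 [0.07   0.0716 0.0724] [-0.0031  0.0037  0.0063]
0.071 35 [0.053  0.0677 0.072 ] [-0.0067  0.0011  0.0063]
0.074 294 [0.0541 0.0628 0.0712] [-0.0067  0.0002  0.0064]
N 19 row [ 0.953  0.272 -0.028  0.    -0.     0.03 ]
path [[0.519, -0.193, 0.229], [0.507, -0.115, 0.232], [0.496, -0.037, 0.234], [0.486, 0.042, 0.236], [0.477, 0.121, 0.238]]
```

Request:
carry_out([
  {"tx":0.95,"ty":0.27,"tz":-0.03,"rx":0,"ry":0,"rz":0.03,"hand":1},
  {"tx":0.95,"ty":0.27,"tz":-0.03,"rx":0,"ry":0,"rz":0.03,"hand":1},
  {"tx":0.95,"ty":0.27,"tz":-0.03,"rx":0,"ry":0,"rz":0.03,"hand":1},
  {"tx":0.95,"ty":0.27,"tz":-0.03,"rx":0,"ry":0,"rz":0.03,"hand":1},
  {"tx":0.95,"ty":0.27,"tz":-0.03,"rx":0,"ry":0,"rz":0.03,"hand":1},
  {"tx":0.95,"ty":0.27,"tz":-0.03,"rx":0,"ry":0,"rz":0.03,"hand":1},
  {"tx":0.95,"ty":0.27,"tz":-0.03,"rx":0,"ry":0,"rz":0.03,"hand":1},
  {"tx":0.95,"ty":0.27,"tz":-0.03,"rx":0,"ry":0,"rz":0.03,"hand":1},
  {"tx":0.95,"ty":0.27,"tz":-0.03,"rx":0,"ry":0,"rz":0.03,"hand":1},
  {"tx":0.95,"ty":0.27,"tz":-0.03,"rx":0,"ry":0,"rz":0.03,"hand":1},
])

```text
t: 5.2
tool_pos: [0.4912, 0.0011, 0.2353]
ee_rot: [-180.0, 0.0, 113.0]
contact_force: [0.2, 0.4, -0.4]
grip_width: 0.0857
grip_force: 0.0
```

Request:
carry_out([
  {"tx":0.95,"ty":0.27,"tz":-0.03,"rx":0,"ry":0,"rz":0.03,"hand":1},
  {"tx":0.95,"ty":0.27,"tz":-0.03,"rx":0,"ry":0,"rz":0.03,"hand":1},
  {"tx":0.95,"ty":0.27,"tz":-0.03,"rx":0,"ry":0,"rz":0.03,"hand":1},
  {"tx":0.95,"ty":0.27,"tz":-0.03,"rx":0,"ry":0,"rz":0.03,"hand":1},
  {"tx":0.95,"ty":0.27,"tz":-0.03,"rx":0,"ry":0,"rz":0.03,"hand":1},
  {"tx":0.95,"ty":0.27,"tz":-0.03,"rx":0,"ry":0,"rz":0.03,"hand":1},
  {"tx":0.95,"ty":0.27,"tz":-0.03,"rx":0,"ry":0,"rz":0.03,"hand":1},
  {"tx":0.95,"ty":0.27,"tz":-0.03,"rx":0,"ry":0,"rz":0.03,"hand":1},
  {"tx":0.95,"ty":0.27,"tz":-0.03,"rx":0,"ry":0,"rz":0.03,"hand":1},
])

```text
t: 6.32
tool_pos: [0.4708, 0.1778, 0.2408]
ee_rot: [180.0, 0.0, 111.8]
contact_force: [-0.0, 0.1, -0.1]
grip_width: 0.0854
grip_force: 0.0
```

```bash
python3 - <<'E'
from h import *
s=telemetry.read_state();print(np.round(pose()[:3,3],4),s["ee_rot"],s["t"],s["q"])
im=optics.get_image("wrist");save(im,"w3.png",s=1.5);W=cloud(im);np.savez("w3.npz",W=W)
J=W[near(W,(.49,.21),.1,.007,.018)];print("base",len(J),rect(J),np.median(J[:,2]))
r=finder.cut_out(im,"core");print([(x["score"],x["mask"].sum(),np.argwhere(x["mask"]).mean(0)) for x in r])
J=W[near(W,(.48,.21),.08,.05,.14)];c,n,b=plane(J);print("face",c,n,b.sum(),len(J),"yaw",np.degrees(np.arctan2(n[1],n[0])),"lean",np.arcsin(n[2]))
np.savez("core3.npz",J=J)
u=np.array([-n[1],n[0],0]);u/=np.linalg.norm(u);v=np.cross(n,u);v*=np.sign(v[2])
q=J[b]-c;print("u ext",np.percentile(q@u,[0,1,50,99,100]).round(4),"v",np.percentile(q@v,[0,1,99,100]).round(4),"top pt",c+v*(q@v).max())
E
```

```text
[0.4708 0.1778 0.2408] [1.79987122e+02 1.83291970e-02 1.11760025e+02] 6.325 [-13.48002094  36.14422463 -19.24370653 100.54121466  15.72030987
  45.95056926 -18.53414621]
base 4199 (array([482.3, 222.3]), array([105.8, 111.1]), 21.5) 0.01139124721200133
[(0.97, np.int64(5030), array([156.68827038, 421.85626243])), (0.88, np.int64(4211), array([140.65803847, 275.62859178])), (0.23, np.int64(3993), array([256.77009767, 480.92812422]))]
face [0.47855794 0.21939418 0.08586561] [0.81154162 0.32646283 0.48458458] 2716 4119 yaw 21.91368521940559 lean 0.5058882047864761
u ext [-0.0375 -0.0356  0.0005  0.0336  0.0347] v [-0.041  -0.04    0.0351  0.0367] top pt [0.46206815 0.21276075 0.11795026]
```

View pics/w3.png

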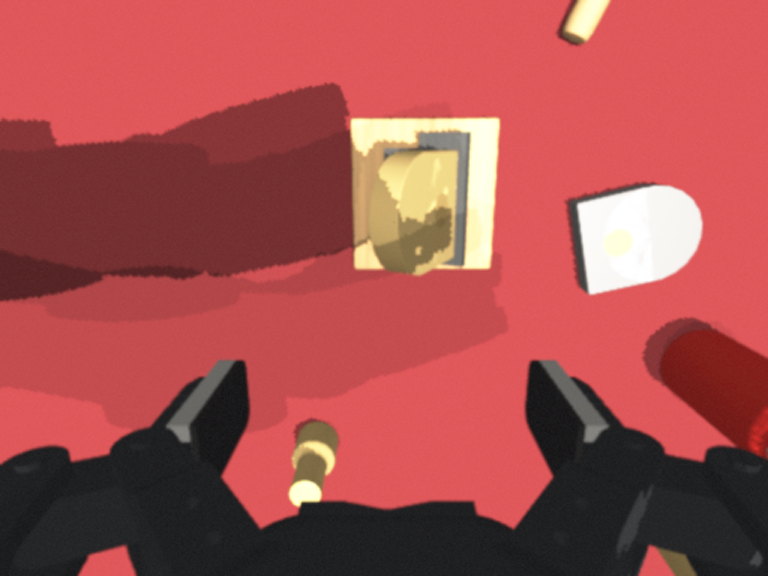

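The view shows the core leaning at (415,210) on the wood base, with the grey slab at (640,240). The computed foot height of 38.2 mm matches the description. Next is the pre-grasp.

```bash
cat >> h.py <<'E'
def coreT(foot,a,l,h):
    a=np.radians(a);cz=np.array([-np.cos(a)*np.sin(l),-np.sin(a)*np.sin(l),np.cos(l)]);n=np.array([np.cos(a)*np.cos(l),np.sin(a)*np.cos(l),np.sin(l)])
    return mk(np.array(foot)+h*cz,np.c_[np.cross(n,-cz),n,-cz])
E
python3 - <<'E'
from h import *
F=[.4939,.2246,.0382];A=coreT(F,21.8,.5,.154);B=coreT(F,21.8,.5,.074)
print(A[:3,3],B[:3,3]);plan(A);plan(B,T0=A)
E
```

```text
[0.42534847 0.19718134 0.17334771] [0.46095965 0.2114248  0.10314111]
N 7 row [ 0.24  -0.351  0.421 -0.892 -0.002  0.003]
path [[0.47, 0.179, 0.241], [0.462, 0.181, 0.232], [0.454, 0.183, 0.223], [0.447, 0.185, 0.214], [0.441, 0.188, 0.204], [0.435, 0.191, 0.194], [0.43, 0.194, 0.184], [0.425, 0.197, 0.173]]
N 5 row [ 0.  -0.   0.8 -0.   0.  -0. ]
path [[0.425, 0.197, 0.173], [0.432, 0.2, 0.159], [0.44, 0.203, 0.145], [0.447, 0.206, 0.131], [0.454, 0.209, 0.117], [0.461, 0.211, 0.103]]
```

Request:
carry_out([
  {"tx":0.24,"ty":-0.35,"tz":0.42,"rx":-0.89,"ry":0,"rz":0,"hand":1},
  {"tx":0.24,"ty":-0.35,"tz":0.42,"rx":-0.89,"ry":0,"rz":0,"hand":1},
  {"tx":0.24,"ty":-0.35,"tz":0.42,"rx":-0.89,"ry":0,"rz":0,"hand":1},
  {"tx":0.24,"ty":-0.35,"tz":0.42,"rx":-0.89,"ry":0,"rz":0,"hand":1},
  {"tx":0.24,"ty":-0.35,"tz":0.42,"rx":-0.89,"ry":0,"rz":0,"hand":1},
  {"tx":0.24,"ty":-0.35,"tz":0.42,"rx":-0.89,"ry":0,"rz":0,"hand":1},
  {"tx":0.24,"ty":-0.35,"tz":0.42,"rx":-0.89,"ry":0,"rz":0,"hand":1},
])

```text
t: 7.3
tool_pos: [0.4571, 0.2107, 0.23]
ee_rot: [156.3, 0.3, 111.7]
contact_force: [0.9, 0.1, -0.7]
grip_width: 0.0852
grip_force: 0.0
```

```bash
python3 - <<'E'
from h import *
s=telemetry.read_state();print(s["t"],s["q"].round(1))
F=[.4939,.2246,.0382];plan(coreT(F,21.8,.5,.074),5)
im=optics.get_image("wrist");W=cloud(im);save(im,"w4.png",s=1)
J=W[near(W,(.48,.21),.075,.06,.14)];B=coreT(F,21.8,.5,0);L=(J-B[:3,3])@B[:3,:3]  # tool axes: x along core -y?, y normal, z -core z
L=L[(-L[:,2]>.055)&(abs(L[:,1])<.03)]
for n,k in(("along",0),("thick",1),("height",2)):print(n,np.percentile(L[:,k],[1,5,50,95,99]).round(4))
E
```

```text
7.3 [-3.460e+01  3.150e+01  6.600e+00  1.252e+02  2.290e+01  1.000e-01
 -3.080e+01]
N 5 row [-0.004 -0.516  1.161 -0.216  0.014 -0.   ]
path [[0.457, 0.211, 0.23], [0.457, 0.211, 0.205], [0.457, 0.21, 0.179], [0.458, 0.211, 0.154], [0.459, 0.211, 0.128], [0.461, 0.211, 0.103]]
along [-0.0311 -0.0252  0.0064  0.0317  0.034 ]
thick [-0.0087 -0.0077  0.0027  0.0089  0.009 ]
height [-0.0857 -0.0849 -0.0787 -0.0585 -0.0559]
```

Joint 6 reached its 0° limit, because the tool lined up with the forearm. I'll fit the kinematics and find a feasible grasp, tilting the hand sideways in the core's plane if needed.

```bash
cat > kin.py <<'E'
import numpy as np, itertools
from scipy.optimize import least_squares
from scipy.spatial.transform import Rotation as R
LO=np.array([-155.06,-18.47,-90,0,-83.41,0,-161.91]);HI=np.array([155.06,123.98,86.84,140.48,263.41,116,161.91])
D=[([64.4748824,40.51305909,-1.58419313,85.08396496,1.2608926,54.48273032,-4.32506205],[.22584313,-.52852993,.25283763],[-179.937,0.001,23.138]),
([29.40006951,41.52237418,-23.65202962,91.29706416,19.88979731,51.39243995,23.22165744],[.5184,-.1931,.2292],[180,-.007,114.699]),
([-13.48002094,36.14422463,-19.24370653,100.54121466,15.72030987,45.95056926,-18.53414621],[.4708,.1778,.2408],[179.987,.018,111.76])]
def fk(q,P):
    s=P["s"];a=np.radians(q);rz=lambda x:R.from_euler("z",x);ry=lambda x:R.from_euler("y",x)
    h,L1,L2,L3,o1,o7,e1,e2=P["v"]
    r=rz(s[0]*a[0]+o1)*ry(a[1]);p=np.array([0,0,h])
    p=p+r.apply([e1,0,L1]);r=r*rz(s[1]*a[2])*ry(a[3]);p=p+r.apply([e2,0,L2])
    r=r*rz(s[2]*a[4])*ry(a[5]);p=p+r.apply([0,0,L3]);r=r*rz(s[3]*a[6]+o7);return p,r
def res(v,s):
    o=[]
    for q,p,e in D:
        P,r=fk(q,dict(s=s,v=v));o+=list((P-p)*10)+list((r.inv()*R.from_euler("xyz",e,degrees=True)).as_rotvec())
    return np.array(o)
def fit():
    best=None
    for s in itertools.product([1,-1],repeat=4):
        for o7 in(0,1.6,3.1,-1.6):
            f=least_squares(res,[.3,.4,.4,.3,0,o7,0,0],args=(s,))
            if best is None or f.cost<best[0]:best=(f.cost,dict(s=s,v=f.x))
    return best
E
python3 - <<'E'
from kin import *
from h import pose,telemetry
q=telemetry.read_state()["q"];T=pose();D.append((q,T[:3,3],R.from_matrix(T[:3,:3]).as_euler("xyz",degrees=True)))
c,P=fit();print(c,P["s"],P["v"].round(4));print(res(P["v"],P["s"]).round(3))
import json;json.dump(dict(s=list(P["s"]),v=list(P["v"])),open("P.json","w"))
E
```

```text
0.0019076812767889334 (-1, -1, -1, -1) [ 0.3318  0.522   0.2928  0.299  -0.0591  1.513   0.0047  0.0083]
[-0.015 -0.014 -0.033  0.    -0.    -0.001 -0.007 -0.007  0.026  0.
  0.    -0.001 -0.014  0.015  0.015 -0.     0.    -0.001 -0.003  0.015
 -0.008 -0.001  0.024  0.004]
```

```bash
cat >> kin.py <<'E'
import json
P=json.load(open("P.json"))
def ik(T,q0,reg=.02):
    def f(q):
        p,r=fk(q,P);return np.r_[(p-T[:3,3])*20,(r.inv()*R.from_matrix(T[:3,:3])).as_rotvec()*5,reg*np.radians(q-q0)]
    s=least_squares(f,np.clip(q0,LO+.5,HI-.5),bounds=(LO+.3,HI-.3));e=f(s.x)[:6];return s.x,np.abs(e[:3]).max()*50,np.degrees(np.abs(e[3:]).max()/5)
def track(T0,T1,q,N=8):
    from scipy.linalg import expm,logm
    L=np.real(logm(np.linalg.inv(T0)@T1));w=0
    for i in range(1,N+1):
        qn,ep,er=ik(T0@expm(L*i/N),q);w=max(w,np.abs(qn-q).max());q=qn
    return q,ep,er,w
E
cat >> h.py <<'E'
def tilt(T,phi): # turn hand about tool y; pose origin is TCP, pivot on grasp point 3mm ahead
    M=mk([0,0,.003],R.from_euler("y",phi).as_matrix());return T@M@mk([0,0,-.003],np.eye(3))
E
python3 - <<'E'
from h import *; from kin import *
q0=telemetry.read_state()["q"];T0=pose();F=[.4939,.2246,.0382]
J=[.5236-.0*0,-.2104,.015];ay=np.radians(24.4)
for ph in(-.7,-.5,-.35,-.2,0,.2,.35,.5,.7):
    B=tilt(coreT(F,21.8,.5,.076),ph);A=B.copy();A[:3,3]+=[-.03,-.01,.07]
    V=tilt(coreT([.5236,-.2104,.12],24.4,0,.076),ph);S=tilt(coreT([.5236,-.2104,.015],24.4,0,.076),ph);U=tilt(coreT([.47,.2,.12],22,0,.076),ph)
    q=q0;o=[]
    for a,b in((T0,U),(U,A),(A,B),(B,A),(A,U),(U,V),(V,S)):
        q,ep,er,w=track(a,b,q);o.append((round(ep,1),round(er,1),round(w),q.round().astype(int).tolist()))
    print(ph,"toolz",B[:3,2].round(2));[print("   ",x) for x in (o[0],o[1],o[2],o[5],o[6])]
E
```

```text
-0.7 toolz [ 0.58 -0.46 -0.67]
    (np.float64(0.0), np.float64(0.0), 6, [-60, 51, 25, 98, 26, 49, -39])
    (np.float64(0.0), np.float64(0.0), 6, [-83, 61, 53, 123, 29, 7, -69])
    (np.float64(0.0), np.float64(0.0), 1, [-80, 70, 50, 119, 26, 3, -71])
    (np.float64(0.0), np.float64(0.0), 50, [-14, 46, 26, 119, 101, 16, -72])
    (np.float64(0.0), np.float64(0.0), 5, [-5, 57, 10, 121, 121, 32, -97])
-0.5 toolz [ 0.57 -0.29 -0.77]
    (np.float64(0.0), np.float64(0.0), 6, [-51, 45, 16, 100, 24, 45, -35])
    (np.float64(0.0), np.float64(0.0), 64, [-61, 46, 18, 130, 105, 26, -140])
    (np.float64(0.0), np.float64(0.0), 2, [-56, 56, 12, 126, 114, 31, -150])
    (np.float64(0.0), np.float64(0.0), 6, [6, 41, 0, 112, 69, 25, -32])
    (np.float64(0.0), np.float64(0.0), 6, [4, 53, 3, 115, 104, 21, -71])
-0.35 toolz [ 0.55 -0.15 -0.82]
    (np.float64(0.0), np.float64(0.0), 6, [-42, 42, 8, 101, 22, 43, -31])
    (np.float64(0.0), np.float64(0.0), 70, [-44, 42, -3, 134, 116, 35, -144])
    (np.float64(0.0), np.float64(0.0), 1, [-41, 53, -6, 131, 123, 41, -152])
    (np.float64(0.0), np.flo
[... 1853 characters left out ...]
    (np.float64(0.0), np.float64(0.0), 82, [27, 70, -81, 134, 112, 38, -93])
    (np.float64(0.0), np.float64(0.0), 1, [25, 80, -76, 129, 119, 41, -90])
    (np.float64(0.0), np.float64(0.0), 8, [51, 78, -89, 66, 50, 99, 5])
    (np.float64(0.0), np.float64(0.0), 1, [51, 86, -86, 69, 56, 92, 7])
0.7 toolz [ 0.1   0.73 -0.67]
    (np.float64(0.0), np.float64(0.0), 18, [20, 60, -55, 99, 8, 43, -2])
    (np.float64(0.0), np.float64(0.0), 79, [33, 75, -80, 128, 97, 26, -70])
    (np.float64(0.0), np.float64(0.0), 1, [31, 83, -75, 123, 103, 26, -66])
    (np.float64(0.0), np.float64(0.0), 10, [49, 81, -88, 56, 43, 106, 11])
    (np.float64(0.0), np.float64(0.0), 1, [50, 89, -86, 58, 49, 100, 14])
```

```bash
cat >> kin.py <<'E'
VM=np.array([108.29,108.29,147.25,147.25,172.46,172.46,172.46])*.7
def jac(q):
    p0,r0=fk(q,P);J=np.zeros((6,7))
    for i in range(7):
        d=q.copy();d[i]+=.01;p,r=fk(d,P);J[:3,i]=(p-p0)/.01;J[3:,i]=(r*r0.inv()).as_rotvec()/.01
    return p0,r0,J
def drive(q,T0,T1,N,lam=.02,sub=5):
    from scipy.linalg import expm,logm
    L=np.real(logm(np.linalg.inv(T0)@T1));m6=99
    for i in range(1,N*sub+1):
        T=T0@expm(L*min(i/(N*sub),1))
        for _ in range(2):
            p,r,J=jac(q);J=J*57.3;act=np.ones(7)
            e=np.r_[T[:3,3]-p,(R.from_matrix(T[:3,:3])*r.inv()).as_rotvec()];w=np.r_[1,1,1,.4,.4,.4]
            for _ in range(3):
                Jw=(J*act)*w[:,None];dq=np.degrees(Jw.T@np.linalg.solve(Jw@Jw.T+lam**2*np.eye(6),w*e))
                bad=((q+dq<LO)|(q+dq>HI))&(act>0)
                if not bad.any():break
                act[bad]=0
            dq*=min(1,(VM*.125/sub/2/np.maximum(abs(dq),1e-9)).min());q=np.clip(q+dq,LO,HI)
        m6=min(m6,q[5])
    p,r=fk(q,P);return q,np.linalg.norm(p-T1[:3,3])*1000,np.degrees((R.from_matrix(T1[:3,:3]).inv()*r).magnitude()),m6
E
cat > sim.py <<'E'
from h import *; from kin import *
def seq(q,T0,wps,show=True):
    for n,T,N in wps:
        q,ep,er,m=drive(q,T0,T,N);T0=T
        if show:print("  ",n,round(ep,1),round(er,1),"minq6",round(m),q.round().astype(int).tolist())
    return q,ep,er
E
python3 - <<'E'
from sim import *
F=[.4939,.2246,.0382];q3=np.array(D[2][0]);T3=mk(*[np.array(D[2][1]),D[2][2]])
print("repro");seq(q3,T3,[("lean",coreT(F,21.8,.5,.154),7)])
qn=telemetry.read_state()["q"];Tn=pose()
for ph in(-1,-.7,.4,.7,1.):
    g=lambda f,l,p,z=0,a=21.8:tilt(coreT(np.array(f)+[0,0,z],a,l,.076),p)
    print(ph);q,ep,er=seq(qn,Tn,[("vert+side",g([.48,.21,.12],0,ph),12),("leanhi",g(F,.5,ph,.09),8),("grasp",g(F,.5,ph),5),("less",g(F,.5,ph,.09),5),("upright",g([.48,.21,.12],0,ph),8),("jig",g([.5236,-.2104,.12],0,ph,0,24.4),22),("set",g([.5236,-.2104,.015],0,ph,0,24.4),6)])
E
```

```text
repro
   lean 40.5 8.6 minq6 2 [-28, 33, 0, 126, 62, 2, -68]
-1
   vert+side 0.0 0.0 minq6 1 [-69, 62, 35, 91, 26, 58, -42]
   leanhi 0.0 0.0 minq6 34 [-83, 67, 51, 107, 27, 34, -70]
   grasp 0.0 0.0 minq6 29 [-82, 77, 48, 106, 24, 29, -75]
   less 0.0 0.0 minq6 29 [-83, 67, 51, 107, 27, 34, -70]
   upright 0.0 0.0 minq6 34 [-69, 62, 35, 91, 26, 58, -42]
   jig 26.8 5.1 minq6 0 [-38, 66, 62, 116, 64, 0, -52]
   set 39.4 8.4 minq6 0 [-41, 84, 62, 111, 65, 0, -69]
-0.7
   vert+side 0.0 0.0 minq6 1 [-59, 52, 24, 95, 25, 52, -38]
   leanhi 0.0 0.0 minq6 13 [-80, 57, 51, 118, 32, 13, -69]
   grasp 0.0 0.0 minq6 3 [-80, 70, 50, 119, 29, 3, -74]
   less 0.0 0.0 minq6 4 [-80, 57, 51, 118, 32, 13, -69]
   upright 0.0 0.0 minq6 14 [-59, 52, 24, 95, 25, 52, -38]
   jig 4.7 0.9 minq6 0 [-23, 51, 45, 117, 62, 0, -35]
   set 0.0 0.0 minq6 0 [-6, 58, 13, 121, 124, 29, -100]
0.4
   vert+side 0.0 0.0 minq6 0 [7, 49, -42, 99, 11, 41, -10]
   leanhi 18.7 3.3 minq6 0 [12, 45, -42, 123, 20, 0, -6]
   grasp 39.9 7.4 minq6 0 [11, 55, -38, 118, 24, 0, -3]
   less 18.7 3.3 minq6 0 [12, 45, -42, 123, 21, 0, -
[... 262 characters left out ...]
60, -59, 122, 21, 3, 5]
   grasp 9.7 1.8 minq6 0 [25, 70, -52, 120, 35, 0, -1]
   less 0.0 0.0 minq6 0 [27, 61, -60, 122, 42, 4, -16]
   upright 0.0 0.0 minq6 6 [23, 66, -69, 97, 25, 48, -20]
   jig 0.0 0.0 minq6 48 [48, 75, -70, 56, 29, 100, 20]
   set 0.0 0.0 minq6 92 [48, 82, -67, 58, 34, 92, 23]
1.0
   vert+side 0.0 0.0 minq6 0 [27, 74, -68, 94, 9, 49, -1]
   leanhi 0.0 0.0 minq6 23 [35, 78, -73, 112, 21, 23, 13]
   grasp 0.0 0.0 minq6 20 [34, 87, -67, 111, 26, 20, 18]
   less 0.0 0.0 minq6 20 [35, 78, -73, 112, 21, 23, 13]
   upright 0.0 0.0 minq6 24 [27, 74, -68, 94, 9, 49, -1]
   jig 0.0 0.0 minq6 50 [45, 82, -65, 39, 17, 115, 27]
   set 0.0 0.0 minq6 99 [44, 89, -63, 37, 22, 111, 32]
```

```bash
cat > goal.py <<'E'
from sim import *
F=np.array([.4939,.2246,.0382]);JC=np.array([.5236,-.2104,.015]);JY=np.array([-np.sin(np.radians(24.4)),np.cos(np.radians(24.4)),0])
H=.0745
def rackp(ph,back=0,up=0,a=21.8,l=.5):
    T=tilt(coreT(F,a,l,H),ph);T[:3,3]+=-back*T[:3,2]+[0,0,up];return T
def jigp(ph,y,up=0): return tilt(coreT(JC+JY*y+[0,0,up],24.4,0,H),ph)
E
python3 - <<'E'
from goal import *
qn=telemetry.read_state()["q"];Tn=pose()
for ph in(.8,.9,1.):
    print(ph);U=tilt(coreT([.47,.19,.13],21.8,0,H),ph);U2=tilt(coreT([.52,.05,.12],22,0,H),ph)
    seq(qn,Tn,[("U",U,12),("pre",rackp(ph,.07),8),("grasp",rackp(ph),4),("up",rackp(ph,0,.07),4),("upright",U2,10),("jig",jigp(ph,-.008,.07),16),("set",jigp(ph,-.008),5),("slide",jigp(ph,.016),3),("retr",jigp(ph,.016,.03),3)])
    print(U[:3,3],rackp(ph)[:3,3],rackp(ph)[:3,2],jigp(ph,0)[:3,3])
E
```

```text
0.8
   U 0.0 0.0 minq6 0 [25, 64, -61, 98, 9, 47, -3]
   pre 0.0 0.0 minq6 12 [37, 72, -62, 119, 25, 12, 13]
   grasp 0.0 0.0 minq6 2 [28, 75, -56, 119, 26, 2, 12]
   up 0.0 0.0 minq6 3 [30, 68, -62, 119, 22, 8, 9]
   upright 0.0 0.0 minq6 9 [35, 68, -62, 83, 12, 66, 7]
   jig 0.0 0.0 minq6 67 [46, 77, -58, 49, 20, 101, 30]
   set 0.0 0.0 minq6 97 [45, 82, -57, 49, 23, 97, 32]
   slide 0.0 0.0 minq6 92 [46, 81, -57, 56, 23, 92, 29]
   retr 0.0 0.0 minq6 92 [46, 79, -58, 56, 21, 94, 28]
[0.47079921 0.18800184 0.20359012] [0.46194132 0.20949961 0.10278141] [ 0.04372892  0.79009887 -0.61141766] [ 0.52448903 -0.21235985  0.08859012]
0.9
   U 0.0 0.0 minq6 0 [28, 69, -65, 97, 9, 48, -1]
   pre 0.0 0.0 minq6 21 [39, 79, -67, 114, 25, 21, 16]
   grasp 0.0 0.0 minq6 11 [31, 81, -62, 115, 27, 11, 15]
   up 0.0 0.0 minq6 11 [33, 74, -67, 116, 23, 15, 12]
   upright 0.0 0.0 minq6 16 [37, 72, -65, 80, 12, 70, 7]
   jig 0.0 0.0 minq6 70 [45, 81, -61, 43, 20, 108, 30]
   set 0.0 0.0 minq6 99 [45, 86, -60, 42, 23, 105, 33]
   slide 0.0 0.0 minq6 99 [46, 85, -60, 50, 22, 99, 30]
   retr 0.0 0.0 minq6 99 [46, 83, -61, 50, 21, 101, 29]
[0.47087271 0.18781808 0.20336483] [0.4621151  0.20935597 0.1025837 ] [-0.01419907  0.83798138 -0.54551407] [ 0.52457079 -0.21254009  0.08836483]
1.0
   U 0.0 0.0 minq6 0 [30, 73, -68, 95, 9, 50, 0]
   pre 0.0 0.0 minq6 30 [41, 85, -71, 108, 24, 30, 19]
   grasp 0.0 0.0 minq6 20 [34, 87, -67, 110, 26, 20, 18]
   up 0.0 0.0 minq6 20 [34, 80, -72, 112, 22, 22, 14]
   upright 0.0 0.0 minq6 23 [38, 77, -68, 78, 11, 73, 8]
   jig 0.0 0.0 minq6 73 [44, 85, -64, 36, 19, 115, 29]
   set 0.0 0.0 minq6 99 [43, 90, -62, 34, 22, 113, 34]
   slide 0.0 0.0 minq6 99 [45, 89, -63, 43, 22, 106, 30]
   retr 0.0 0.0 minq6 99 [46, 86, -64, 44, 20, 107, 29]
[0.47093749 0.18765612 0.20312091] [0.46228846 0.20923744 0.10236963] [-0.07198519  0.87749105 -0.47415988] [ 0.52464285 -0.21269894  0.08812091]
```

```bash
python3 - <<'E'
from goal import *
U=tilt(coreT([.47,.17,.15],21.8,0,H),.93);plan(U,12);print(R.from_matrix(U[:3,:3]).as_euler("xyz",degrees=True))
E
```

```text
N 12 row [-0.194 -0.012 -0.055  0.403  0.959  0.201]
path [[0.458, 0.212, 0.231], [0.461, 0.2, 0.233], [0.464, 0.189, 0.232], [0.468, 0.178, 0.229], [0.471, 0.168, 0.223]]
[-180.          -53.28507495  111.8       ]
```

Request:
carry_out([
  {"tx":-0.19,"ty":-0.01,"tz":-0.05,"rx":0.4,"ry":0.96,"rz":0.2,"hand":1},
  {"tx":-0.19,"ty":-0.01,"tz":-0.05,"rx":0.4,"ry":0.96,"rz":0.2,"hand":1},
  {"tx":-0.19,"ty":-0.01,"tz":-0.05,"rx":0.4,"ry":0.96,"rz":0.2,"hand":1},
  {"tx":-0.19,"ty":-0.01,"tz":-0.05,"rx":0.4,"ry":0.96,"rz":0.2,"hand":1},
  {"tx":-0.19,"ty":-0.01,"tz":-0.05,"rx":0.4,"ry":0.96,"rz":0.2,"hand":1},
  {"tx":-0.19,"ty":-0.01,"tz":-0.05,"rx":0.4,"ry":0.96,"rz":0.2,"hand":1},
  {"tx":-0.19,"ty":-0.01,"tz":-0.05,"rx":0.4,"ry":0.96,"rz":0.2,"hand":1},
  {"tx":-0.19,"ty":-0.01,"tz":-0.05,"rx":0.4,"ry":0.96,"rz":0.2,"hand":1},
  {"tx":-0.19,"ty":-0.01,"tz":-0.05,"rx":0.4,"ry":0.96,"rz":0.2,"hand":1},
  {"tx":-0.19,"ty":-0.01,"tz":-0.05,"rx":0.4,"ry":0.96,"rz":0.2,"hand":1},
  {"tx":-0.19,"ty":-0.01,"tz":-0.05,"rx":0.4,"ry":0.96,"rz":0.2,"hand":1},
  {"tx":-0.19,"ty":-0.01,"tz":-0.05,"rx":0.4,"ry":0.96,"rz":0.2,"hand":1},
])

```text
t: 8.85
tool_pos: [0.4693, 0.1687, 0.2193]
ee_rot: [179.2, -51.1, 111.9]
contact_force: [0.0, -0.3, 0.5]
grip_width: 0.0855
grip_force: 0.0
```

```bash
python3 - <<'E'
from goal import *
q=telemetry.read_state()["q"];print(q.round(1));T=pose();p,r=fk(q,P);print("fk err",p-T[:3,3])
plan(rackp(.93,.07))
seq(q,T,[("pre",rackp(.93,.07),8),("grasp",rackp(.93),4)])
E
```

```text
[ 30.8  64.7 -67.1  97.7   7.4  47.9  -0.9]
fk err [0.00665091 0.00483177 0.02159619]
N 6 row [-0.584 -0.237  0.289 -0.612  0.085 -0.821]
path [[0.469, 0.169, 0.219], [0.466, 0.164, 0.207], [0.464, 0.16, 0.193], [0.462, 0.157, 0.18], [0.462, 0.154, 0.166], [0.463, 0.152, 0.153], [0.464, 0.15, 0.139]]
   pre 0.0 0.0 minq6 24 [40, 80, -68, 112, 24, 24, 18]
   grasp 0.0 0.0 minq6 14 [32, 83, -63, 113, 26, 14, 17]
```

Request:
carry_out([
  {"tx":-0.58,"ty":-0.24,"tz":0.29,"rx":-0.61,"ry":0.08,"rz":-0.82,"hand":1},
  {"tx":-0.58,"ty":-0.24,"tz":0.29,"rx":-0.61,"ry":0.08,"rz":-0.82,"hand":1},
  {"tx":-0.58,"ty":-0.24,"tz":0.29,"rx":-0.61,"ry":0.08,"rz":-0.82,"hand":1},
  {"tx":-0.58,"ty":-0.24,"tz":0.29,"rx":-0.61,"ry":0.08,"rz":-0.82,"hand":1},
  {"tx":-0.58,"ty":-0.24,"tz":0.29,"rx":-0.61,"ry":0.08,"rz":-0.82,"hand":1},
  {"tx":-0.58,"ty":-0.24,"tz":0.29,"rx":-0.61,"ry":0.08,"rz":-0.82,"hand":1},
  {"tx":0,"ty":0,"tz":0,"rx":0,"ry":0,"rz":0,"hand":1},
])

```text
t: 9.72
tool_pos: [0.4634, 0.1501, 0.139]
ee_rot: [137.8, -44.6, 144.3]
contact_force: [0.3, -0.2, 0.1]
grip_width: 0.0853
grip_force: 0.0
```

```bash
python3 - <<'E'
from goal import *
s=telemetry.read_state();print(s["q"].round(1),s["t"])
plan(rackp(.93),5)
im=optics.get_image("wrist");save(im,"w5.png",s=1.2);W=cloud(im)
J=W[near(W,(.48,.21),.075,.06,.14)];B=coreT(F,21.8,.5,0);L=(J-B[:3,3])@B[:3,:3];L=L[(-L[:,2]>.045)&(abs(L[:,1])<.03)]
print(len(L))
for n,k in(("along",0),("thick",1),("height",2)):print(n,np.percentile(L[:,k],[1,5,50,95,99]).round(4))
E
```

```text
[ 40.   77.3 -69.3 113.2  23.3  21.1  17.3] 9.725
N 5 row [-0.004  0.009  0.695 -0.005  0.007 -0.002]
path [[0.463, 0.15, 0.139], [0.463, 0.162, 0.132], [0.463, 0.174, 0.124], [0.463, 0.186, 0.117], [0.462, 0.197, 0.11], [0.462, 0.209, 0.103]]
3350
along [-0.0366 -0.036  -0.0197  0.023   0.034 ]
thick [-0.0184 -0.0153 -0.0012  0.0077  0.0085]
height [-0.0853 -0.0848 -0.0771 -0.0484 -0.0462]
```

View pics/w5.png

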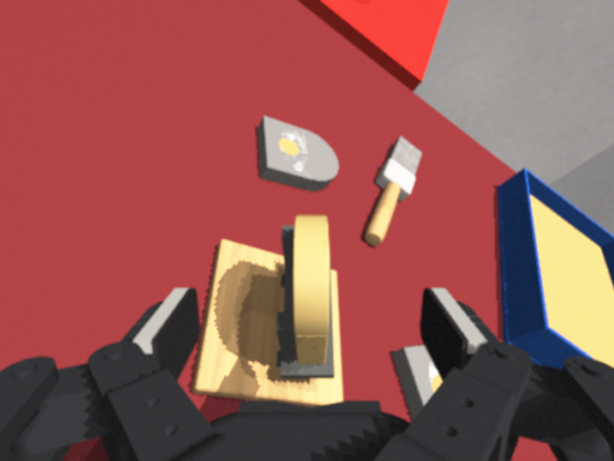

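The core at (310,275) sits edge-on and centred between the pads at (170,320) and (450,320). I'll advance and close.

Request:
carry_out([
  {"tx":0,"ty":0.01,"tz":0.7,"rx":0,"ry":0,"rz":0,"hand":1},
  {"tx":0,"ty":0.01,"tz":0.7,"rx":0,"ry":0,"rz":0,"hand":1},
  {"tx":0,"ty":0.01,"tz":0.7,"rx":0,"ry":0,"rz":0,"hand":1},
  {"tx":0,"ty":0.01,"tz":0.7,"rx":0,"ry":0,"rz":0,"hand":1},
  {"tx":0,"ty":0.01,"tz":0.7,"rx":0,"ry":0,"rz":0,"hand":1},
  {"tx":0,"ty":0,"tz":0,"rx":0,"ry":0,"rz":0,"hand":0},
  {"tx":0,"ty":0,"tz":0,"rx":0,"ry":0,"rz":0,"hand":-0.3},
  {"tx":0,"ty":0,"tz":0,"rx":0,"ry":0,"rz":0,"hand":-1},
  {"tx":0,"ty":0,"tz":0,"rx":0,"ry":0,"rz":0,"hand":-1},
  {"tx":0,"ty":0,"tz":0,"rx":0,"ry":0,"rz":0,"hand":-1},
  {"tx":0,"ty":0,"tz":0,"rx":0,"ry":0,"rz":0,"hand":-1},
], squeeze=40)

```text
t: 11.15
tool_pos: [0.4623, 0.2109, 0.1036]
ee_rot: [137.8, -44.5, 144.5]
contact_force: [-1.0, -3.4, 3.7]
grip_width: 0.0174
grip_force: 43.7
```

```bash
python3 - <<'E'
from goal import *
s=telemetry.read_state();print(s["q"].round(1),s["t"],s["contact_force"],s["grip_width"],s["grip_force"])
T=pose();print((np.linalg.inv(rackp(.93))@T).round(4))
print("up dir in tool",(T[:3,:3].T@[0,0,1]).round(3))
E
```

```text
[ 31.4  79.3 -64.1 114.4  25.   10.8  15.6] 11.15 [-0.96854871 -3.37704666  3.71949001] 0.017376699226084594 43.676522970199585
[[ 1.0e+00  2.0e-03 -2.9e-03  1.3e-03]
 [-2.0e-03  1.0e+00 -2.5e-03  1.1e-03]
 [ 2.9e-03  2.5e-03  1.0e+00  8.0e-04]
 [ 0.0e+00  0.0e+00  0.0e+00  1.0e+00]]
up dir in tool [ 0.701  0.48  -0.528]
```

Request:
carry_out([
  {"tx":0.28,"ty":0.19,"tz":-0.21,"rx":0,"ry":0,"rz":0,"hand":-1},
  {"tx":0.56,"ty":0.38,"tz":-0.42,"rx":0,"ry":0,"rz":0,"hand":-1},
  {"tx":0.56,"ty":0.38,"tz":-0.42,"rx":0,"ry":0,"rz":0,"hand":-1},
  {"tx":0.56,"ty":0.38,"tz":-0.42,"rx":0,"ry":0,"rz":0,"hand":-1},
  {"tx":0.56,"ty":0.38,"tz":-0.42,"rx":0,"ry":0,"rz":0,"hand":-1},
  {"tx":0.56,"ty":0.38,"tz":-0.42,"rx":0,"ry":0,"rz":0,"hand":-1},
])

```text
t: 11.9
tool_pos: [0.462, 0.2111, 0.1923]
ee_rot: [137.8, -44.5, 144.5]
contact_force: [-0.1, -0.2, -0.1]
grip_width: 0.0172
grip_force: 42.9
```

```bash
python3 - <<'E'
from goal import *
s=telemetry.read_state();print(s["q"].round(1),s["t"],s["contact_force"])
# core pose in tool: assume core still at nominal height/lean at grasp
np.save("G.npy",0)
U2=tilt(coreT([.53,.05,.13],22.5,0,H),.93);plan(U2)
plan(jigp(.93,-.008,.08),T0=U2)
seq(s["q"],pose(),[("U2",U2,12),("V",jigp(.93,-.008,.08),16),("S",jigp(.93,-.008),6)])
E
```

```text
[ 33.3  70.8 -71.  114.9  19.8  15.9  11.6] 11.9 [-0.12419257 -0.24294065 -0.14214137]
N 8 row [-0.614  0.032 -0.924  0.479  0.011  0.618]
path [[0.462, 0.211, 0.192], [0.479, 0.17, 0.195], [0.496, 0.129, 0.198], [0.513, 0.088, 0.201], [0.531, 0.048, 0.203]]
N 9 row [-0.968 -0.605 -0.973  0.037 -0.    -0.028]
path [[0.531, 0.048, 0.203], [0.529, -0.012, 0.196], [0.528, -0.071, 0.188], [0.528, -0.131, 0.18], [0.528, -0.19, 0.172]]
   U2 0.0 0.0 minq6 18 [36, 73, -65, 77, 11, 73, 8]
   V 0.0 0.0 minq6 74 [45, 81, -62, 41, 19, 111, 29]
   S 0.0 0.0 minq6 99 [44, 87, -60, 40, 22, 107, 33]
```

Request:
carry_out([
  {"tx":-0.61,"ty":0.03,"tz":-0.92,"rx":0.48,"ry":0.01,"rz":0.62,"hand":-1},
  {"tx":-0.61,"ty":0.03,"tz":-0.92,"rx":0.48,"ry":0.01,"rz":0.62,"hand":-1},
  {"tx":-0.61,"ty":0.03,"tz":-0.92,"rx":0.48,"ry":0.01,"rz":0.62,"hand":-1},
  {"tx":-0.61,"ty":0.03,"tz":-0.92,"rx":0.48,"ry":0.01,"rz":0.62,"hand":-1},
  {"tx":-0.61,"ty":0.03,"tz":-0.92,"rx":0.48,"ry":0.01,"rz":0.62,"hand":-1},
  {"tx":-0.61,"ty":0.03,"tz":-0.92,"rx":0.48,"ry":0.01,"rz":0.62,"hand":-1},
  {"tx":-0.61,"ty":0.03,"tz":-0.92,"rx":0.48,"ry":0.01,"rz":0.62,"hand":-1},
  {"tx":-0.61,"ty":0.03,"tz":-0.92,"rx":0.48,"ry":0.01,"rz":0.62,"hand":-1},
])

```text
t: 12.9
tool_pos: [0.5304, 0.0477, 0.2031]
ee_rot: [-179.7, -53.3, 112.2]
contact_force: [0.3, -1.2, -1.5]
grip_width: 0.0173
grip_force: 43.0
```

```bash
python3 - <<'E'
from goal import *
s=telemetry.read_state();print(s["q"].round(1),s["t"],s["contact_force"])
plan(jigp(.93,-.008,.08),10)
seq(s["q"],pose(),[("V",jigp(.93,-.008,.08),16),("S",jigp(.93,-.008),6)])
E
```

```text
[ 37.2  71.4 -67.   78.    9.7  71.4   7.7] 12.9 [ 0.3387095  -1.19160237 -1.51325065]
N 10 row [-0.872 -0.542 -0.876  0.031 -0.    -0.028]
path [[0.53, 0.048, 0.203], [0.529, -0.006, 0.196], [0.528, -0.059, 0.189], [0.528, -0.113, 0.182], [0.528, -0.166, 0.175], [0.528, -0.22, 0.168]]
   V 0.0 0.0 minq6 74 [45, 81, -62, 41, 19, 111, 29]
   S 0.0 0.0 minq6 99 [44, 87, -60, 40, 22, 107, 33]
```

Request:
carry_out([
  {"tx":-0.87,"ty":-0.54,"tz":-0.88,"rx":0.03,"ry":0,"rz":-0.03,"hand":-1},
  {"tx":-0.87,"ty":-0.54,"tz":-0.88,"rx":0.03,"ry":0,"rz":-0.03,"hand":-1},
  {"tx":-0.87,"ty":-0.54,"tz":-0.88,"rx":0.03,"ry":0,"rz":-0.03,"hand":-1},
  {"tx":-0.87,"ty":-0.54,"tz":-0.88,"rx":0.03,"ry":0,"rz":-0.03,"hand":-1},
  {"tx":-0.87,"ty":-0.54,"tz":-0.88,"rx":0.03,"ry":0,"rz":-0.03,"hand":-1},
  {"tx":-0.87,"ty":-0.54,"tz":-0.88,"rx":0.03,"ry":0,"rz":-0.03,"hand":-1},
  {"tx":-0.87,"ty":-0.54,"tz":-0.88,"rx":0.03,"ry":0,"rz":-0.03,"hand":-1},
  {"tx":-0.87,"ty":-0.54,"tz":-0.88,"rx":0.03,"ry":0,"rz":-0.03,"hand":-1},
  {"tx":-0.87,"ty":-0.54,"tz":-0.88,"rx":0.03,"ry":0,"rz":-0.03,"hand":-1},
  {"tx":-0.87,"ty":-0.54,"tz":-0.88,"rx":0.03,"ry":0,"rz":-0.03,"hand":-1},
  {"tx":0,"ty":0,"tz":0,"rx":0,"ry":0,"rz":0,"hand":-1},
])

```text
t: 14.28
tool_pos: [0.5282, -0.2205, 0.168]
ee_rot: [179.7, -53.3, 114.5]
contact_force: [-1.1, -0.4, -0.2]
grip_width: 0.0176
grip_force: 43.0
```

```bash
python3 - <<'E'
from goal import *
s=telemetry.read_state();print(s["q"].round(1),s["t"],s["contact_force"])
im=optics.get_image("wrist");W=cloud(im);np.savez("w6.npz",W=W);save(im,"w6.png",s=1.2)
a=np.radians(24.4);X=np.array([np.cos(a),np.sin(a),0]);c=JC
d=W-c;x=d@X;y=d@JY;z=d[...,2]+.015
k=(abs(x)<.02)&(abs(y+.008)<.05)&(z>.085)&(z<.19)
print("core pts",k.sum(),"x",np.nanpercentile(x[k],[2,50,98]).round(4),"y",np.nanpercentile(y[k],[2,50,98]).round(4),"z",np.nanpercentile(z[k],[1,50,99]).round(4))
J=W[near(W,c,.125,.008,.022)];print("jig",rect(J)); J=W[near(W,c,.125,.038,.058)];print("cheek",rect(J))
T=jigp(.93,-.008,.08);print((np.linalg.inv(T)@pose()).round(4))
E
```

```text
[ 46.7  79.5 -63.2  43.1  17.4 108.9  28.8] 14.275 [-1.12187541 -0.40850492 -0.23730294]
core pts 7843 x [-0.0176  0.0004  0.0174] y [-0.0361 -0.016   0.012 ] z [0.1663 0.1769 0.1888]
jig (array([ 500.4, -159.9]), array([73.8, 96. ]), 24.2)
cheek (array([ 506.3, -172. ]), array([ 44.5, 106.5]), 24.7)
[[ 1.0e+00  2.6e-03  2.0e-04  2.0e-04]
 [-2.6e-03  1.0e+00  3.0e-03  6.0e-04]
 [-2.0e-04 -3.0e-03  1.0e+00  2.0e-04]
 [ 0.0e+00  0.0e+00  0.0e+00  1.0e+00]]
```

View pics/w6.png

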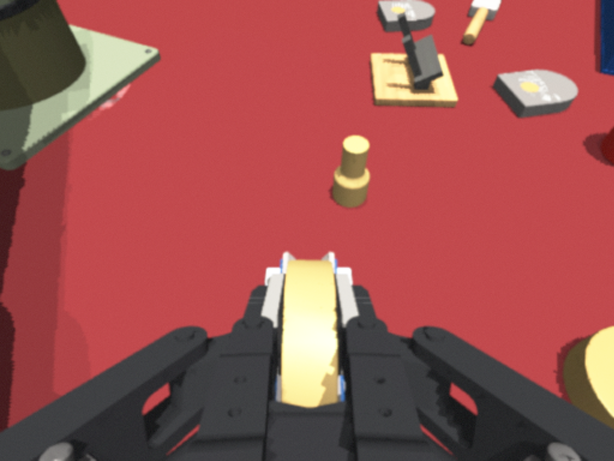

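The picture shows the core at (310,330) lined up over the jig slot, with the cradle empty and the round core at (350,170) untouched. I'll start the descent.

Request:
carry_out([
  {"tx":-0.6,"ty":-0.03,"tz":0.45,"rx":0,"ry":0,"rz":0,"hand":-1},
  {"tx":-0.6,"ty":0,"tz":0.45,"rx":0,"ry":0,"rz":0,"hand":-1},
  {"tx":-0.6,"ty":0,"tz":0.45,"rx":0,"ry":0,"rz":0,"hand":-1},
  {"tx":-0.2,"ty":0,"tz":0.15,"rx":0,"ry":0,"rz":0,"hand":-1},
  {"tx":-0.2,"ty":0,"tz":0.15,"rx":0,"ry":0,"rz":0,"hand":-1},
])

```text
t: 14.95
tool_pos: [0.5278, -0.2193, 0.1127]
ee_rot: [179.7, -53.3, 114.7]
contact_force: [0.5, -0.4, -1.0]
grip_width: 0.0174
grip_force: 43.0
```

Request:
carry_out([
  {"tx":-0.2,"ty":0,"tz":0.15,"rx":0,"ry":0,"rz":0,"hand":-1},
  {"tx":-0.2,"ty":0,"tz":0.15,"rx":0,"ry":0,"rz":0,"hand":-1},
])

```text
t: 15.2
tool_pos: [0.5278, -0.2194, 0.1028]
ee_rot: [179.7, -53.3, 114.7]
contact_force: [0.5, 0.2, -0.7]
grip_width: 0.0174
grip_force: 43.0
```

```bash
python3 - <<'E'
from goal import *
s=telemetry.read_state();print(s["q"].round(1),s["t"],s["contact_force"],s["torque"])
T=jigp(.93,-.008,0);M=np.linalg.inv(T)@pose();d=pose()[:3,3]-T[:3,3];print("height left",d[2],"tool y off",M[1,3],"along",d@JY)
E
```

```text
[ 46.4  84.2 -62.   43.2  20.3 105.4  31.9] 15.2 [ 0.45867233  0.20182195 -0.6556684 ] [-0.97260313 -0.50970951  0.03647818]
height left 0.014522787467055612 tool y off 0.00013947934124752814 along 0.0004607611995217774
```

Request:
carry_out([
  {"tx":-0.16,"ty":0,"tz":0.12,"rx":0,"ry":0,"rz":0,"hand":-1},
  {"tx":-0.16,"ty":0,"tz":0.12,"rx":0,"ry":0,"rz":0,"hand":-1},
  {"tx":-0.12,"ty":0,"tz":0.09,"rx":0,"ry":0,"rz":0,"hand":-1},
  {"tx":0,"ty":0,"tz":0,"rx":0,"ry":0,"rz":0,"hand":-1},
])

```text
t: 15.7
tool_pos: [0.5278, -0.2193, 0.0918]
ee_rot: [179.7, -53.3, 114.6]
contact_force: [0.4, 0.4, -0.8]
grip_width: 0.0175
grip_force: 43.0
```

Request:
carry_out([
  {"tx":-0.04,"ty":0,"tz":0.03,"rx":0,"ry":0,"rz":0,"hand":-1},
  {"tx":-0.04,"ty":0,"tz":0.03,"rx":0,"ry":0,"rz":0,"hand":-1},
])

```text
t: 15.95
tool_pos: [0.5278, -0.2193, 0.09]
ee_rot: [179.7, -53.3, 114.7]
contact_force: [0.4, -0.2, -1.9]
grip_width: 0.0174
grip_force: 43.0
```

Request:
carry_out([
  {"tx":-0.03,"ty":0,"tz":0.02,"rx":0,"ry":0,"rz":0,"hand":-1},
  {"tx":-0.03,"ty":0,"tz":0.02,"rx":0,"ry":0,"rz":0,"hand":-1},
])

```text
t: 16.2
tool_pos: [0.5278, -0.2192, 0.0891]
ee_rot: [179.6, -53.3, 114.7]
contact_force: [-2.8, -0.4, 11.0]
grip_width: 0.0177
grip_force: 44.0
```

Request:
carry_out([
  {"tx":-0.03,"ty":0,"tz":0.02,"rx":0,"ry":0,"rz":0,"hand":-1},
])

```text
t: 16.32
tool_pos: [0.5278, -0.2192, 0.0891]
ee_rot: [179.6, -53.4, 114.8]
contact_force: [-4.6, -0.9, 18.1]
grip_width: 0.0177
grip_force: 44.8
```

Request:
carry_out([
  {"tx":0.03,"ty":0,"tz":-0.02,"rx":0,"ry":0,"rz":0,"hand":-1},
  {"tx":0.01,"ty":0,"tz":-0.01,"rx":0,"ry":0,"rz":0,"hand":-1},
  {"tx":0,"ty":0,"tz":0,"rx":0,"ry":0,"rz":0,"hand":-1},
])

```text
t: 16.7
tool_pos: [0.5279, -0.2193, 0.0892]
ee_rot: [179.7, -53.3, 114.7]
contact_force: [-2.5, 0.3, 6.5]
grip_width: 0.0172
grip_force: 43.5
```

```bash
python3 - <<'E'
from goal import *
s=telemetry.read_state();T=pose();print(s["contact_force"],"JY in tool",(T[:3,:3].T@JY).round(3),"tool x . core tilt", (T[:3,:3].T@[0,0,1]).round(3))
d=T[:3,3]-jigp(.93,0)[:3,3];print("y",d@JY,"x",d@[.911,.413,0],"z",d[2])
a,b=optics.get_image("scene"),optics.get_image("top")
for im in(a,b):print([(np.round(r["location"],3).tolist(),round(r["score"],2)) for r in finder.spot_in(im,"core")][:3])
save(a,"s2.png",(120,180,240,290),5)
E
```

```text
[-2.52749459  0.34904911  6.50122818] JY in tool [0.598 0.    0.802] tool x . core tilt [ 0.802  0.004 -0.598]
y -0.007416032416792921 x 0.00022248535143568784 z 0.0008829843767987483
[([0.641, 0.246, 0.017], 0.87), ([0.433, 0.389, 0.02], 0.83), ([0.502, -0.16, 0.057], 0.7)]
[([0.42, 0.392, 0.02], 0.77), ([0.64, 0.253, 0.017], 0.55), ([0.524, -0.211, 0.093], 0.41)]
```

View pics/s2.png

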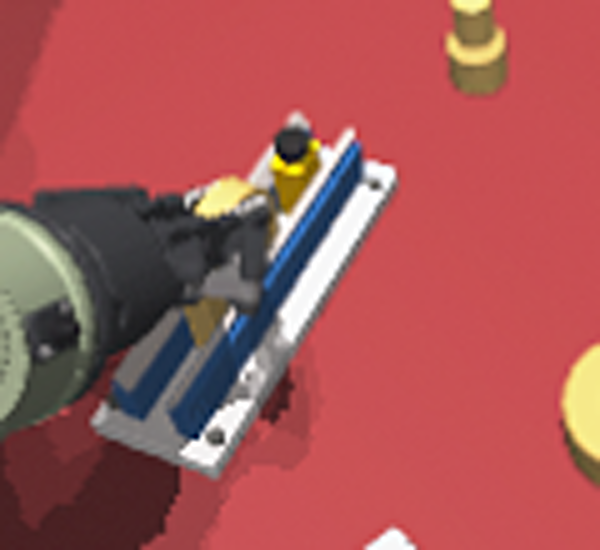

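The core stands in the slot at (225,260), clear of the stop at (295,170). I'll slide it now.

Request:
carry_out([
  {"tx":0.08,"ty":0,"tz":0.1,"rx":0,"ry":0,"rz":0,"hand":-1},
  {"tx":0.08,"ty":0,"tz":0.11,"rx":0,"ry":0,"rz":0,"hand":-1},
  {"tx":0.08,"ty":0,"tz":0.11,"rx":0,"ry":0,"rz":0,"hand":-1},
  {"tx":0.08,"ty":0,"tz":0.11,"rx":0,"ry":0,"rz":0,"hand":-1},
  {"tx":0.08,"ty":0,"tz":0.11,"rx":0,"ry":0,"rz":0,"hand":-1},
  {"tx":0.08,"ty":0,"tz":0.11,"rx":0,"ry":0,"rz":0,"hand":-1},
])

```text
t: 17.65
tool_pos: [0.5215, -0.205, 0.0891]
ee_rot: [179.6, -53.2, 114.7]
contact_force: [1.9, -5.0, 7.6]
grip_width: 0.0178
grip_force: 44.2
```

```bash
cat > st.py <<'E'
from goal import *
s=telemetry.read_state();T=pose();d=T[:3,3]-jigp(.93,0)[:3,3];f=s["contact_force"]
print(s["t"],"y",d@JY,"x",d@[.911,.413,0],"z",d[2],"Fy",f@JY,"Fx",f@[.911,.413,0],"Fz",f[2],"grip",s["grip_width"])
E
python3 st.py
```

```text
17.65 y 0.008203066366795209 x 0.0003502555307996102 z 0.0008284748779595341 Fy -5.304808429187356 Fx -0.3057745128515861 Fz 7.6152518468457 grip 0.01775175105473527
```

Request:
carry_out([
  {"tx":0.015,"ty":0,"tz":-0.01,"rx":0,"ry":0,"rz":0,"hand":-1},
  {"tx":0.06,"ty":0,"tz":0.08,"rx":0,"ry":0,"rz":0,"hand":-1},
  {"tx":0.06,"ty":0,"tz":0.08,"rx":0,"ry":0,"rz":0,"hand":-1},
])

```text
t: 18.02
tool_pos: [0.5196, -0.201, 0.0891]
ee_rot: [179.7, -53.3, 114.6]
contact_force: [2.0, -2.8, 3.9]
grip_width: 0.0176
grip_force: 43.9
```

```bash
python3 st.py
```

```text
18.025 y 0.012615343425249084 x 0.00018987290920635216 z 0.0008145424928835548 Fy -3.34145912795172 Fx 0.7072081462391464 Fz 3.8682308677349484 grip 0.017574640879201693
```

Contact is expected near y = 0.015, so I'll take small steps.

Request:
carry_out([
  {"tx":0.02,"ty":0,"tz":0.02,"rx":0,"ry":0,"rz":0,"hand":-1},
  {"tx":0.02,"ty":0,"tz":0.03,"rx":0,"ry":0,"rz":0,"hand":-1},
])

```text
t: 18.27
tool_pos: [0.519, -0.1999, 0.0891]
ee_rot: [179.7, -53.3, 114.6]
contact_force: [1.5, -3.2, 4.9]
grip_width: 0.0175
grip_force: 43.8
```

Request:
carry_out([
  {"tx":0.015,"ty":0,"tz":0.02,"rx":0,"ry":0,"rz":0,"hand":-1},
])

```text
t: 18.4
tool_pos: [0.5188, -0.1994, 0.0891]
ee_rot: [179.7, -53.3, 114.6]
contact_force: [1.7, -2.4, 3.9]
grip_width: 0.0174
grip_force: 43.8
```

```bash
python3 st.py
```

```text
18.4 y 0.014377432501476033 x 0.0001430077590435141 z 0.0008210111761914329 Fy -2.901308534982773 Fx 0.5421480046232121 Fz 3.91737625686516 grip 0.017366259251381924
```

Request:
carry_out([
  {"tx":0.012,"ty":0,"tz":0.016,"rx":0,"ry":0,"rz":0,"hand":-1},
])

```text
t: 18.52
tool_pos: [0.5186, -0.1991, 0.0891]
ee_rot: [179.7, -53.3, 114.6]
contact_force: [1.4, -3.3, 4.1]
grip_width: 0.0174
grip_force: 43.8
```

Request:
carry_out([
  {"tx":0.012,"ty":0,"tz":0.016,"rx":0,"ry":0,"rz":0,"hand":-1},
])

```text
t: 18.65
tool_pos: [0.5184, -0.1987, 0.0891]
ee_rot: [179.7, -53.3, 114.6]
contact_force: [1.7, -2.2, 4.0]
grip_width: 0.0176
grip_force: 43.8
```

```bash
python3 st.py
```

```text
18.65 y 0.015213125024119607 x 0.00014437756149401654 z 0.000823885309049463 Fy -2.71538698870893 Fx 0.6342957263387882 Fz 3.985270479741624 grip 0.017593765676200506
```

Request:
carry_out([
  {"tx":0.012,"ty":0,"tz":0.016,"rx":0,"ry":0,"rz":0,"hand":-1},
])

```text
t: 18.77
tool_pos: [0.5183, -0.1983, 0.0891]
ee_rot: [179.7, -53.3, 114.6]
contact_force: [1.3, -3.9, 4.7]
grip_width: 0.0176
grip_force: 43.8
```

Request:
carry_out([
  {"tx":0.012,"ty":0,"tz":0.016,"rx":0,"ry":0,"rz":0,"hand":-1},
])

```text
t: 18.9
tool_pos: [0.5181, -0.1979, 0.0891]
ee_rot: [179.7, -53.3, 114.6]
contact_force: [2.1, -2.5, 4.5]
grip_width: 0.0175
grip_force: 43.8
```

```bash
python3 st.py
```

```text
18.9 y 0.016034720946451406 x 0.00012558157333382436 z 0.0008077384949476268 Fy -3.129160063516252 Fx 0.8680719907584311 Fz 4.454609005295481 grip 0.017485125407384273
```

Request:
carry_out([
  {"tx":0.012,"ty":0,"tz":0.016,"rx":0,"ry":0,"rz":0,"hand":-1},
])

```text
t: 19.02
tool_pos: [0.518, -0.1976, 0.0891]
ee_rot: [179.7, -53.3, 114.6]
contact_force: [1.3, -2.4, 4.1]
grip_width: 0.018
grip_force: 43.8
```

Request:
carry_out([
  {"tx":0.012,"ty":0,"tz":0.016,"rx":0,"ry":0,"rz":0,"hand":-1},
])

```text
t: 19.15
tool_pos: [0.5179, -0.1975, 0.0891]
ee_rot: [179.7, -53.2, 114.6]
contact_force: [4.1, -8.9, 5.6]
grip_width: 0.0174
grip_force: 44.5
```

```bash
python3 st.py
```

```text
19.15 y 0.016526324481467927 x 0.00014792698013521728 z 0.0008256102243520969 Fy -9.753036115910982 Fx 0.07860367367665339 Fz 5.564199431339526 grip 0.017400579993159415
```

I feel firm contact: the force along the slot jumped from about 3 N to 9.8 N. I'll hold briefly, then relax the preload.

Request:
carry_out([
  {"tx":0,"ty":0,"tz":0,"rx":0,"ry":0,"rz":0,"hand":-1},
  {"tx":0,"ty":0,"tz":0,"rx":0,"ry":0,"rz":0,"hand":-1},
  {"tx":0,"ty":0,"tz":0,"rx":0,"ry":0,"rz":0,"hand":-1},
])

```text
t: 19.52
tool_pos: [0.5179, -0.1975, 0.0891]
ee_rot: [179.7, -53.2, 114.6]
contact_force: [3.8, -5.7, 5.2]
grip_width: 0.0174
grip_force: 44.2
```

Request:
carry_out([
  {"tx":-0.004,"ty":0,"tz":-0.006,"rx":0,"ry":0,"rz":0,"hand":-1},
  {"tx":0,"ty":0,"tz":0,"rx":0,"ry":0,"rz":0,"hand":-1},
])

```text
t: 19.77
tool_pos: [0.5179, -0.1975, 0.0891]
ee_rot: [179.7, -53.3, 114.6]
contact_force: [2.4, -5.2, 4.2]
grip_width: 0.0176
grip_force: 44.0
```

```bash
python3 st.py
```

```text
19.775 y 0.016501633335562725 x 0.0001453107829567268 z 0.0008199319118383647 Fy -5.736669256231114 Fx 0.048473019997385305 Fz 4.2410314555699005 grip 0.01756632755142255
```

Request:
carry_out([
  {"tx":0.009,"ty":0,"tz":0.012,"rx":0,"ry":0,"rz":0,"hand":-1},
  {"tx":0,"ty":0,"tz":0,"rx":0,"ry":0,"rz":0,"hand":-1},
])

```text
t: 20.02
tool_pos: [0.5179, -0.1975, 0.0891]
ee_rot: [179.7, -53.2, 114.6]
contact_force: [3.9, -7.0, 5.3]
grip_width: 0.0171
grip_force: 44.4
```

```bash
python3 st.py
```

```text
20.025 y 0.016517385683826474 x 0.00013700553404340522 z 0.0008157015873921647 Fy -7.95348733142337 Fx 0.6868568426657077 Fz 5.284758332548663 grip 0.017050178779436324
```

Request:
carry_out([
  {"tx":0,"ty":0,"tz":0,"rx":0,"ry":0,"rz":0,"hand":-1},
  {"tx":-0.004,"ty":0,"tz":-0.006,"rx":0,"ry":0,"rz":0,"hand":-1},
  {"tx":-0.004,"ty":0,"tz":-0.006,"rx":0,"ry":0,"rz":0,"hand":-0.45},
  {"tx":0,"ty":0,"tz":0,"rx":0,"ry":0,"rz":0,"hand":-0.2},
  {"tx":0,"ty":0,"tz":0,"rx":0,"ry":0,"rz":0,"hand":0},
  {"tx":0,"ty":0,"tz":0,"rx":0,"ry":0,"rz":0,"hand":0},
])

```text
t: 20.78
tool_pos: [0.5178, -0.1973, 0.0891]
ee_rot: [179.7, -53.3, 114.7]
contact_force: [-0.2, 0.1, -0.4]
grip_width: 0.0426
grip_force: 0.0
```

```bash
python3 st.py; python3 - <<'E'
from goal import *
plan(jigp(.93,.0165,.0));T=pose()
im=optics.get_image("wrist");save(im,"w7.png",s=1.2)
E
```

```text
20.775 y 0.016759410686536823 x 0.00014992285412459172 z 0.0007904823735196964 Fy 0.21467108819025119 Fx -0.14260959027255415 Fz -0.44875773341722464 grip 0.04257530330528919
N 1 row [-0.039 -0.008  0.013  0.021  0.001  0.033]
path [[0.518, -0.197, 0.089], [0.518, -0.198, 0.088]]
```

View pics/w7.png

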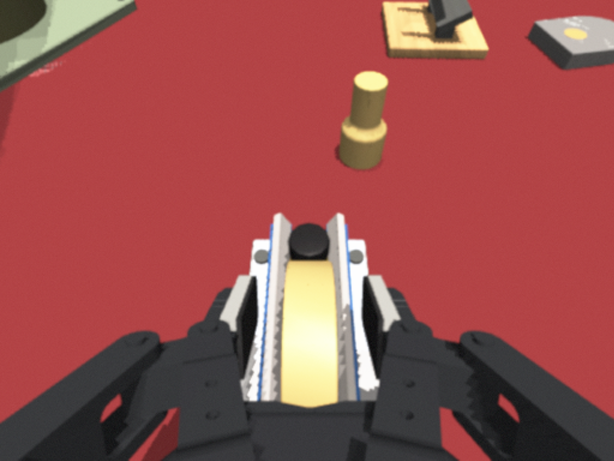

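The core at (310,330) is released, its end is at the stop knob (310,240), and the pads are clear on both sides. I'll retract.

Request:
carry_out([
  {"tx":0,"ty":0,"tz":-0.4,"rx":0,"ry":0,"rz":0,"hand":0},
  {"tx":0,"ty":0,"tz":-0.7,"rx":0,"ry":0,"rz":0,"hand":0},
  {"tx":0,"ty":0,"tz":-0.7,"rx":0,"ry":0,"rz":0,"hand":0},
  {"tx":0.6,"ty":0,"tz":-0.45,"rx":0,"ry":0,"rz":0,"hand":0},
  {"tx":0.6,"ty":0,"tz":-0.45,"rx":0,"ry":0,"rz":0,"hand":0},
  {"tx":0.6,"ty":0,"tz":-0.45,"rx":0,"ry":0,"rz":0,"hand":0},
  {"tx":0.6,"ty":0,"tz":-0.45,"rx":0,"ry":0,"rz":0,"hand":0},
  {"tx":0,"ty":0,"tz":0,"rx":0,"ry":0,"rz":0,"hand":0},
])

```text
t: 21.82
tool_pos: [0.5298, -0.224, 0.1718]
ee_rot: [179.6, -53.2, 114.7]
contact_force: [-0.1, -0.2, -0.0]
grip_width: 0.0428
grip_force: 0.0
```

```bash
python3 - <<'E'
from goal import *
im=optics.get_image("wrist");W=cloud(im);save(im,"w8.png",s=1.2)
a=np.radians(24.4);X=np.array([np.cos(a),np.sin(a),0]);d=W-JC;x=d@X;y=d@JY;z=d[...,2]+.015
p=im["pixels"].astype(int);yel=(p[...,0]>p[...,2]+40)&(p[...,1]>p[...,2]+25)
k=yel&(abs(x)<.014)&(y>-.04)&(y<.1)&(z>.04)&(z<.12)
print(k.sum(),"x",np.nanpercentile(x[k],[2,50,98]).round(4),"y",np.nanpercentile(y[k],[2,98]).round(4),"z",np.nanpercentile(z[k],[2,98]).round(4))
k=(abs(x)<.008)&(y>.04)&(y<.1)&(z>.072)&(z<.08)&~yel;print("knob y",k.sum(),np.nanpercentile(y[k],[2,50,98]).round(4))
print(telemetry.read_state()["contact_force"])
E
```

```text
2303 x [-0.0106  0.0004  0.0117] y [-0.0198  0.0523] z [0.0448 0.1009]
knob y 368 [0.0529 0.0612 0.0706]
[-0.65936577  0.4375063   0.45285344]
```

View pics/w8.png

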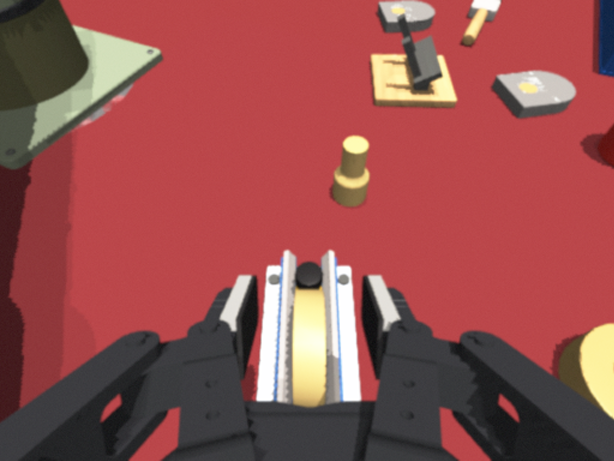

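The core stands centred in the slot at (310,350) with its top at 101 mm, as it should be. Its end touches the stop, which has not moved, and the bystanders look undisturbed. I'll hand in.

```bash
python3 -c "
from rig import bot
print(bot.finish_job())"
```

```text
the job is handed in; nothing more can be done
None
```

The core stands upright on the slot floor with its end against the stop and the gripper clear; the stop showed no measurable shift, and I handed the job in at about 22 s of the 51 s allowed, with no verdict returned.

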